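# Fetch the boxed-in battery from its cradle

## Robot

A 6-joint arm with a two-finger parallel gripper is mounted at the origin on a cart in front of the work surface, level with it; the furniture and walls round the work are solid. World frame = base frame: x ahead of the robot, y to its left, z up, the work surface at z = 0. Lengths are in m, angles in rad, forces in N, time in s.
With the tool pointing down it reaches from about 0.375 to 0.925 m from the base axis. Payload 5.7 kg.
Tool frame: the origin (TCP) lies midway between the tips of the shut fingers; the grasp point (between the pads) lies 19 mm behind it; z points along the fingers, y is the line along which they close (so a half turn about z gives the same grasp; the last joint's range is limited). The gripper opens to 85 mm and grips with 20 to 120 N. Pads are 22 mm wide; open, the fingers measure 114 mm over their backs; the gripper's body (76 mm by 85 mm) begins 54 mm behind the grasp point. The pads swing forward as they close: fully open they stand 13 mm farther back than shut.
Start: joints at [1.026, 0.359, 1.51, -0, 1.272, -0.115], TCP at [0.25, 0.545, 0.231] pointing down, gripper open.
Joint ranges: [-2.97, 2.97], [-1.01, 2.36], [0.21, 2.38], [-0.96, 4.11], [0.2, 2.71], [-2.98, 2.98]. Speed limits (rad/s): [2.39, 2.39, 3.14, 3.14, 3.14, 3.14].

## Interface

Orientations are given as a unit quaternion [x, y, z, w].
In Python, from rig import arm gives the robot as it stands.
- The arm moves only by the tool step_arm, never from a script. Its argument "motion" is a list of rows, each a list of 6 numbers: the shift along the tool's x, y, z in m, then the turn, a rotation vector about the tool's x, y, z in rad. In form: [[x, y, z, rx, ry, rz], ...]. A call has 1 to 5 rows; each row shifts and turns the commanded pose from where the row before left it, along the tool's axes as they then stand; what a row does not reach is not made up. A row lasts 1/12 s, in which the tool goes at most 41.7 mm and 7.16 degrees, less where a joint would pass 70% of its speed; a pose out of reach is approached as far as the arm can. A call with a gripper value outside its range is refused whole. "claw" is the finger opening in m, from 0 to 0.0854, set as the call begins (left out, the last holds). The fingers move at their own pace and stop on an object; "newtons" is the grip in N (left out, the last holds). Time passes only in rows, so rows that do not move let the fingers close. It gives the time, the measured TCP pose, the force, the opening and the grip force at its end, in the units of the state.
- arm.get_obs(): the state, without advancing time (a new reading comes with each control period).
- arm.read_camera(name): name is "scene" or "top" or "wrist"; returns the picture (480x640x3 uint8, red, green, blue); there is no depth.
- arm.calibration(name): a dict with "fov_y" (degrees; the focal length in pixels is half the picture's height over the tangent of half this angle, whatever the lens; pixels are square), "cx", "cy" (the principal point, pixels), "xyz" and "rotation" of the camera in the world; the wrist camera has in their place "tool_from_camera" (4x4, takes a point from camera to tool coordinates, whose origin is the TCP and whose axes are the flange's). Camera axes: x right, y up, looking along -z (the intrinsics and any distortion apply to the point x, -y, -z); pixel columns grow to the right and rows downward; lengths in m; the calibration is good to about 2 mm. The wrist camera is an equidistant fisheye: a pixel r from the principal point sees the ray r / f radians off the axis. A picture is of the moment at which its call begins: read the wrist's pose just before it. calibration takes no time and is no camera call.
- arm.close_job(): hands the job in; it is judged then, once.
The state is a dict: "t": time; "qpos": joint angles; "joint_velocities": joint speeds; "joint_torque": joint torques, N m; "tcp_pos": TCP position; "orientation": TCP orientation; "wrist_force": force on the tool from outside, world axes, zero at the start; "moment": the same for the moment, N m; "width": finger opening in m; "grasp_force": force on a finger pad.
Only numpy, scipy, OpenCV 4.12 (cv2) and the standard library are available. Lean on these libraries where they do the work, as an engineer would, in place of code of your own. Each camera call takes 0.05 s, during which the arm holds its last target. There are 200 camera calls.

## Task

The small battery stands in the middle of the cradle, between its two guide posts, with the vial and the taller cell standing in the way at either end of it. First stand both the vial and the cell in the side tray, then fetch the battery and stand it in the round nest of the tester, and then put the vial and the cell back on the cradle, each upright on the very spot where it stood before. Tip nothing over and leave the two loose plugs where they lie.

Things in the scene. Friction and masses are not known exactly. Their poses are not given: they have to be found in the camera images.
- battery: AA-size battery, upright cylinder 15 mm in diameter and 50 mm high, red and white. Origin: centre of its underside, z axis up along it. Starts at the middle of the cradle. The guide posts leave no room for fingers across the cradle's y axis, so it can only be gripped with fingers closing along the cradle's x axis, once both neighbours are gone.
- vial: Sample vial, glass with a white screw cap, upright, 26 mm in diameter and 59 mm high. Origin: centre of its underside, z axis up. Starts on one of the two end seats of the cradle; which one varies.
- cell: Cylindrical cell, upright plain green cylinder 18 mm in diameter and 66 mm high. Origin: centre of its underside, z axis up. Starts on the other end seat of the cradle.
- cradle: Fixed aluminium plate 112 x 58 mm (x, y), top 8 mm above the bench, with three round pads in a row along its own x axis at x = -27, 0 and +27 mm. Beside the middle pad two steel guide posts, 9 x 6 mm, at y = +14.5 and -14.5 mm, tops 64 mm above the bench; their feet (11 mm above the bench) reach to x = +-6.5, y = +-24 mm. Origin: centre of its underside.
- tray: Side tray, fixed, white, open on top, 132 x 96 mm outside (x, y), walls 4 mm thick and 14 mm high, inner floor 4 to 5 mm above the bench. Origin: centre of its underside. Room for vial and cell side by side along its x axis.
- tester: Fixed grey tester housing 92 x 80 mm (x, y), its flat top 24 mm above the bench, with a round nest towards one end, and towards the other (+x) end a dark read-out strip and two brass sockets that rise up to 8 mm above the top. Origin: centre of its underside.
- nest (a point): Centre of the floor of the tester's round nest: a round recess 34 mm in diameter and 8 mm deep with a copper floor 16 mm above the bench, at x = -16 mm, y = 0 of the tester.
- plug_a: Bystander: loose round grey plug 42 x 19 x 19 mm lying on the bench; origin centre of its underside.
- plug_b: Bystander: loose round cream plug 42 x 19 x 19 mm lying on the bench; origin centre of its underside.
Not all that is in view belongs to the job. There is more than one size of the tray; the job needs the larger.

How it is judged:
By the outcome, as a careful person would: the job done as asked, in the order asked, and still so for the second after the job is handed in, with the robot touching nothing.
It also fails if it takes over 128 s, if anything falls off the work surface, if the arm or the gripper's body presses on something with over 40 N, if the wrist force passes 120 N, or if a joint passes its speed limit or range.

## Working session

There is one attempt and no reset: what is moved stays moved. The work goes in short steps, Python scripts to look and compute and a tool call to move; the robot and the scene stay as the last step left them, time stands still between calls to the robot, and variables do not carry over. Pictures are saved under pics/ and viewed, at most 16 in all, crops included, and the job is handed in when it is done.

Besides the shell and the picture viewer there is one more tool, called after "Call:" as name(argument=value, ...) on one line, values as JSON. step_arm: Moves the arm, as the interface text tells. Its arguments: {"type":"object","properties":{"motion":{"type":"array"},"claw":{"type":"number"},"newtons":{"type":"number"}},"required":["motion"]}

```bash
mkdir -p pics; ls
python3 - <<'E'
from rig import arm
import cv2
for n in("scene","top"):
    im=arm.read_camera(n); cv2.imwrite(f"pics/{n}0.png",im[...,::-1]); print(n,arm.calibration(n))
print(arm.calibration("wrist")); o=arm.get_obs(); print(o["t"],o["tcp_pos"],o["orientation"],o["width"])
E
```

```text
pics
scene {'fov_y': 55.635923903355454, 'cx': 318.2063581736779, 'cy': 245.11785569880382, 'xyz': array([ 0.27635554, -0.46780975,  0.70698422]), 'rotation': array([ 0.32152313, -0.1253536 , -0.31706123,  0.88339206])}
top {'fov_y': 56.92635719381073, 'cx': 319.4512441259646, 'cy': 234.14087250043804, 'xyz': array([ 0.55449485, -0.02693365,  0.90034013]), 'rotation': array([ 0.0488514 , -0.04043829, -0.69975625,  0.71156129])}
{'fov_y': 65.70646984690485, 'cx': 321.4079393248025, 'cy': 239.37318582963115, 'tool_from_camera': array([[ 5.64991648e-04,  9.50386498e-01,  3.11071030e-01,
         8.11595512e-02],
       [ 9.99999485e-01, -7.99366426e-04,  6.25952538e-04,
        -7.27330745e-04],
       [ 8.43556578e-04,  3.11070516e-01, -9.50386459e-01,
        -1.41454119e-01],
       [ 0.00000000e+00,  0.00000000e+00,  0.00000000e+00,
         1.00000000e+00]])}
0.1 [0.24968292 0.54490233 0.23052093] [ 2.13237023e-01  9.77000139e-01 -7.93357574e-04 -2.65878494e-04] 0.08537468461101011
```

View pics/top0.png

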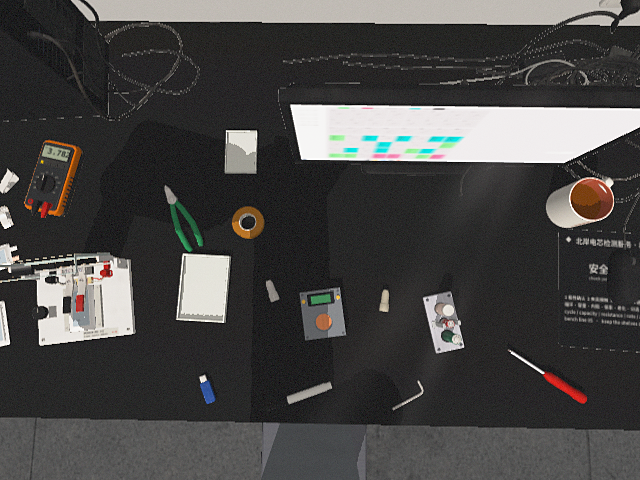

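View pics/scene0.png

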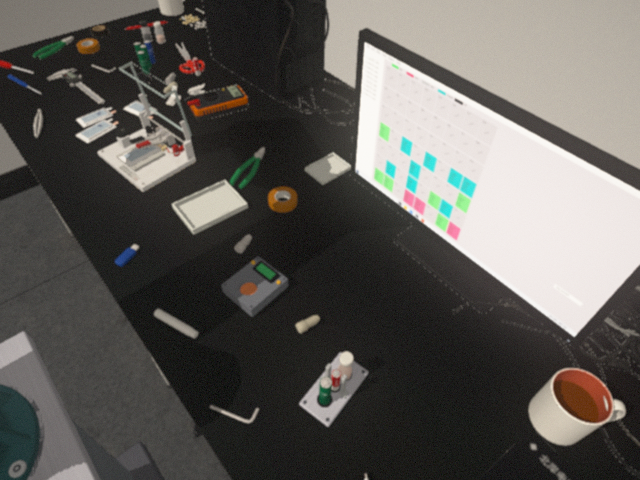

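The top view shows the cradle at (443,320), with the vial about (445,309), battery (449,323) and cell (453,338). The tester is at (323,314) with its copper nest at (323,322). The large tray is at (204,287), and the small decoy tray at (241,152). The plugs are at (272,291) grey and (384,300) cream.

Things that could be mistaken:
- **Tray:** the large one (204,287) against the small one (241,152) and the white fixture (85,300).
- **Battery:** red/white between the posts (449,323) against the red tool and the grey tube (309,392).

Next come a close crop and a measurement.

```bash
cat > h.py <<'E'
import numpy as np, cv2
from scipy.spatial.transform import Rotation as R
from rig import arm
def ray(n,px,obs=None):
    c=arm.calibration(n); f=240/np.tan(np.radians(c["fov_y"]/2))
    u=(px[0]-c["cx"])/f; v=(px[1]-c["cy"])/f
    if n!="wrist": 
        return np.array(c["xyz"]), R.from_quat(c["rotation"]).apply([u,-v,-1])
    r=np.hypot(u,v); s=np.sin(r)/r if r>1e-9 else 1
    d=np.array([u*s,-v*s,-np.cos(r)]); T=c["tool_from_camera"]; Q=R.from_quat(obs["orientation"])
    return np.array(obs["tcp_pos"])+Q.apply(T[:3,3]), Q.apply(T[:3,:3]@d)
def onz(n,px,z,obs=None):
    o,d=ray(n,px,obs); return o+d*(z-o[2])/d[2]
def proj(n,P,obs=None):
    c=arm.calibration(n); f=240/np.tan(np.radians(c["fov_y"]/2)); P=np.atleast_2d(P).astype(float)
    if n!="wrist": p=R.from_quat(c["rotation"]).inv().apply(P-c["xyz"]); x,y=p[:,0]/-p[:,2],-p[:,1]/-p[:,2]
    else:
        T=c["tool_from_camera"]; t=R.from_quat(obs["orientation"]).inv().apply(P-obs["tcp_pos"]); p=(t-T[:3,3])@T[:3,:3]
        rr=np.hypot(p[:,0],p[:,1]); th=np.arctan2(rr,-p[:,2]); x,y=p[:,0]/rr*th,-p[:,1]/rr*th
    return np.c_[c["cx"]+f*x,c["cy"]+f*y]
def big(m,box):
    x0,y0,x1,y1=box; k=np.zeros(m.shape,np.uint8); k[y0:y1,x0:x1]=m[y0:y1,x0:x1]
    cs,_=cv2.findContours(k,cv2.RETR_EXTERNAL,cv2.CHAIN_APPROX_NONE); return max(cs,key=cv2.contourArea)
E
python3 - <<'E'
from h import *
im=cv2.imread("pics/top0.png"); hsv=cv2.cvtColor(im,cv2.COLOR_BGR2HSV); g=im.max(2)
def rect(name,m,box,z):
    c=big(m.astype(np.uint8),box); r=cv2.minAreaRect(c); b=cv2.boxPoints(r)
    P=np.array([onz("top",p,z) for p in b]); e=P[1]-P[0],P[2]-P[1]
    print(name,np.round(r[0],1),"ctr",P.mean(0).round(4),"sides",[round(float(np.linalg.norm(x)),4) for x in e],"ang",[round(float(np.degrees(np.arctan2(x[1],x[0]))),1) for x in e])
rect("tray",g>120,(165,240,240,335),.014)
rect("small",g>120,(215,120,265,185),.01)
rect("tester",g>60,(290,280,355,345),.024)
rect("cradle",g>90,(415,280,475,360),.008)
rect("plugA",g>60,(258,275,288,308),.009); rect("plugB",g>60,(372,283,396,318),.009)
cop=(hsv[...,0]<18)&(hsv[...,1]>90)&(g>90); rect("nest",cop,(305,308,345,338),.016)
a=cv2.resize(im[280:365,405:485],None,fx=5,fy=5,interpolation=cv2.INTER_CUBIC)
s=cv2.imread("pics/scene0.png")[340:430,290:380]; s=cv2.resize(s,(400,425),interpolation=cv2.INTER_CUBIC)
cv2.imwrite("pics/c1.png",np.hstack([a,s]))
E
```

```text
tray [203.  287.5] ctr [0.5567 0.2148 0.014 ] sides [0.1346, 0.0997] ang [-1.4, -93.7]
small [240.5 151. ] ctr [0.8396 0.152  0.01  ] sides [0.0651, 0.0903] ang [-89.2, -178.0]
tester [322.2 313.3] ctr [ 0.5104 -0.0236  0.024 ] sides [0.0818, 0.0943] ang [-81.7, -171.9]
cradle [444.1 321.9] ctr [ 0.4975 -0.2646  0.008 ] sides [0.0627, 0.1132] ang [-75.9, -167.8]
plugA [271.4 290.2] ctr [0.5532 0.0788 0.009 ] sides [0.019, 0.0429] ang [-70.6, -159.8]
plugB [383.5 300. ] ctr [ 0.5377 -0.145   0.009 ] sides [0.0179, 0.0433] ang [-89.0, 179.9]
nest [323.5 321.5] ctr [ 0.494  -0.0264  0.016 ] sides [0.0295, 0.029] ang [-89.0, -179.2]
```

View pics/c1.png

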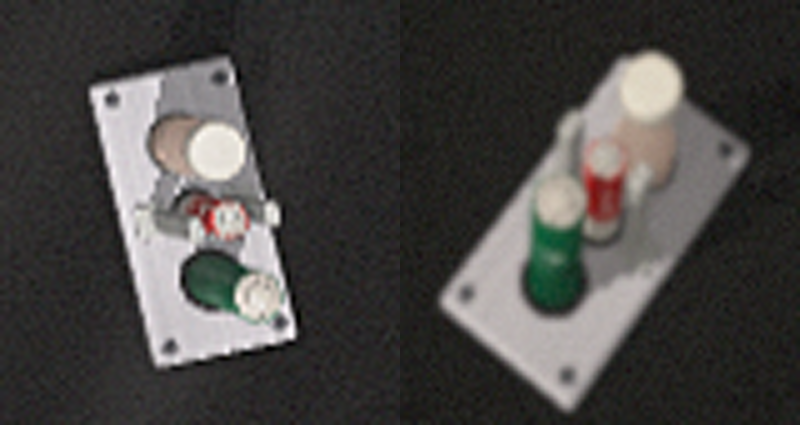

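The close crop confirms it: white-capped vial on the far (+x) seat, red battery between the posts and green cell on the near seat. The sizes match the given ones: tray 135x100, tester 94x82, cradle about 113 long and nest centred at (0.494,-0.026). I'm moving above the cradle for a wrist view.

Call:
step_arm(motion=[[0,0,0,0,0,-0.107],[0,0,0,0,0,-0.107],[0,0,0,0,0,-0.107],[0,0,0,0,0,-0.107],[0,0,0,0,0,-0.107]])

```text
t: 0.52
tcp_pos: [0.2498, 0.5451, 0.2308]
orientation: [-0.055, 0.998, -0.0, -0.0]
wrist_force: [-0.2, 0.2, 0.5]
width: 0.0852
grasp_force: 0.0
```

Call:
step_arm(motion=[[0,0,0,0,0,-0.107],[-0.003,-0.038,0.0014,0,0,0],[-0.003,-0.038,0.0014,0,0,0],[-0.003,-0.038,0.0014,0,0,0],[-0.003,-0.038,0.0014,0,0,0]])

```text
t: 0.93
tcp_pos: [0.2935, 0.3976, 0.2251]
orientation: [-0.106, 0.994, -0.0, -0.0]
wrist_force: [0.6, 0.2, -1.2]
width: 0.0852
grasp_force: 0.0
```

Call:
step_arm(motion=[[-0.003,-0.038,0.0014,0,0,0],[-0.003,-0.038,0.0014,0,0,0],[-0.003,-0.038,0.0014,0,0,0],[-0.003,-0.038,0.0014,0,0,0],[-0.003,-0.038,0.0014,0,0,0]])

```text
t: 1.35
tcp_pos: [0.3482, 0.215, 0.2185]
orientation: [-0.106, 0.994, -0.0, -0.0]
wrist_force: [0.4, 0.4, -0.6]
width: 0.0856
grasp_force: 0.0
```

Call:
step_arm(motion=[[-0.003,-0.038,0.0014,0,0,0],[-0.003,-0.038,0.0014,0,0,0],[-0.003,-0.038,0.0014,0,0,0],[-0.003,-0.038,0.0014,0,0,0],[-0.003,-0.038,0.0014,0,0,0]])

```text
t: 1.77
tcp_pos: [0.403, 0.0323, 0.2116]
orientation: [-0.106, 0.994, 0.0, -0.0]
wrist_force: [1.2, 0.7, -0.7]
width: 0.0853
grasp_force: 0.0
```

Call:
step_arm(motion=[[-0.003,-0.038,0.0014,0,0,0],[-0.003,-0.038,0.0014,0,0,0],[-0.003,-0.038,0.0014,0,0,0],[-0.003,-0.038,0.0014,0,0,0],[-0.003,-0.038,0.0014,0,0,0]])

```text
t: 2.18
tcp_pos: [0.4576, -0.1503, 0.2044]
orientation: [-0.106, 0.994, 0.0, -0.0]
wrist_force: [1.0, 1.2, -0.1]
width: 0.0855
grasp_force: 0.0
```

Call:
step_arm(motion=[[-0.003,-0.038,0.0014,0,0,0],[-0.003,-0.038,0.0014,0,0,0],[-0.003,-0.038,0.0014,0,0,0],[0,0,0,0,0,0],[0,0,0,0,0,0]])

```text
t: 2.6
tcp_pos: [0.4908, -0.2598, 0.1999]
orientation: [-0.104, 0.995, 0.0, -0.0]
wrist_force: [-0.3, 0.4, -0.0]
width: 0.0853
grasp_force: 0.0
```

```bash
cat >> h.py <<'E'
def rows(P,yaw=None,obs=None):
    o=obs or arm.get_obs(); Q=R.from_quat(o["orientation"]); m=Q.as_matrix(); y=np.degrees(np.arctan2(m[1,1],m[0,1]))
    d=Q.inv().apply(np.array(P)-o["tcp_pos"]); print("yaw",round(y,2),"tcp",np.round(o["tcp_pos"],4),"tool shift",d.round(4), "rows",np.ceil(np.linalg.norm(d)/.04),"rz",None if yaw is None else round(-np.radians(yaw-y),4))
E
python3 - <<'E'
from h import *
o=arm.get_obs(); im=arm.read_camera("wrist"); cv2.imwrite("pics/w1.png",im[...,::-1])
rows(o["tcp_pos"]); print(o["t"],o["orientation"],np.round(o["qpos"],2),o["wrist_force"]); import json
json.dump({k:np.array(o[k]).tolist() for k in("tcp_pos","orientation")},open("w1.json","w"))
E
```

```text
yaw 102.07 tcp [ 0.49   -0.2581  0.1998] tool shift [-0.0004 -0.0019 -0.0001] rows 1.0 rz None
2.6 [-1.04498320e-01  9.94525030e-01  1.11214120e-04 -2.30325543e-04] [-0.61  0.33  1.65 -0.    1.17 -2.39] [-0.26817053  0.44995971 -0.03910606]
```

View pics/w1.png

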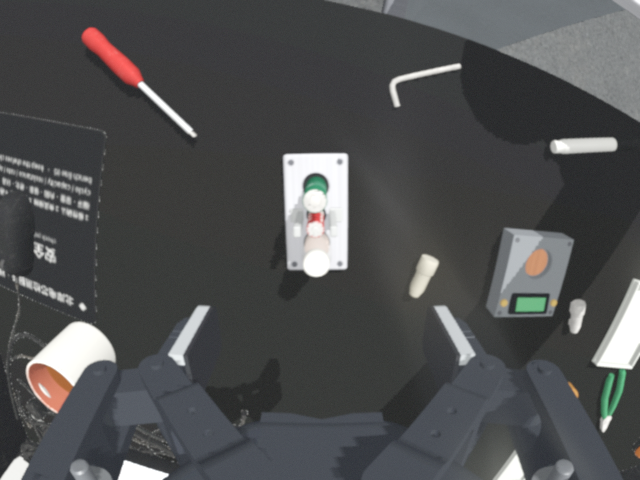

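The wrist view is clean. The cradle spans (285,153) to (348,270), with the cell top at (315,200), battery top at (316,229) and vial cap at (316,263). I'll measure these on the planes of their known heights.

```bash
cat > m.py <<'E'
from h import *
def cradle(im,o):
    g=im.min(2); c=big((g>95).astype(np.uint8),(270,140,362,285))[:,0].astype(float)
    W=np.array([onz("wrist",p,.008,o)[:2] for p in c]); 
    r=cv2.minAreaRect((W*1000).astype(np.float32)); return r
E
python3 - <<'E'
from m import *
import time,json
o=arm.get_obs(); im=cv2.cvtColor(arm.read_camera("wrist"),cv2.COLOR_RGB2BGR); o2=arm.get_obs()
print(o["tcp_pos"],o2["tcp_pos"])
print(cradle(im,o2))
gray=cv2.cvtColor(im,cv2.COLOR_BGR2GRAY)
# screws
for x,y in((291,162),(341,162),(292,264),(341,264)):
    s=255-gray[y-5:y+6,x-5:x+6].astype(float); s=np.clip(s-np.median(s)-25,0,None); yy,xx=np.mgrid[-5:6,-5:6]
    p=(x+(s*xx).sum()/s.sum(),y+(s*yy).sum()/s.sum()); print("screw",np.round(p,1),onz("wrist",p,.008,o2).round(4))
big4=cv2.resize(im[145:285,270:362],None,fx=4,fy=4,interpolation=cv2.INTER_CUBIC)
hs=cv2.cvtColor(im,cv2.COLOR_BGR2HSV)
for n,x,y,z in(("cell",315,200,.074),("batt",316,229,.058),("vial",316,263,.067)):
    m=((gray>215)).astype(np.uint8); c=big(m,(x-15,y-14,x+16,y+15)); (cx,cy),rad=cv2.minEnclosingCircle(c); b=cv2.boundingRect(c)
    print(n,(round(cx,1),round(cy,1)),round(rad,1),b,onz("wrist",(cx,cy),z,o2).round(4))
cv2.imwrite("pics/w1c.png",big4)
E
```

```text
[ 0.49002692 -0.25805536  0.19979332] [ 0.48977156 -0.2570792   0.19991799]
((497.27008056640625, -262.6971130371094), (119.97870635986328, 59.24565124511719), 12.962541580200195)
screw [287.9 162.8] [ 0.4521 -0.2956  0.008 ]
screw [343.3 162. ] [ 0.4409 -0.2471  0.008 ]
screw [291.5 264.5] [ 0.5475 -0.2739  0.008 ]
screw [344.6 264.5] [ 0.5367 -0.2237  0.008 ]
cell (318.6, 200.0) 18.1 (301, 186, 30, 29) [ 0.4662 -0.264   0.074 ]
batt (312.4, 229.6) 7.9 (305, 223, 16, 15) [ 0.494  -0.2632  0.058 ]
vial (317.0, 260.5) 18.1 (301, 249, 31, 28) [ 0.5156 -0.2548  0.067 ]
```

View pics/w1c.png

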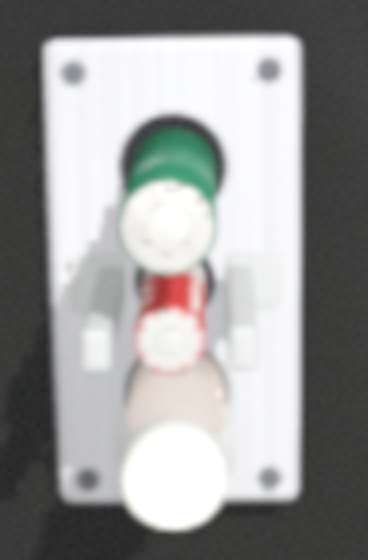

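Run:
```python
from h import *
o=dict(arm.get_obs()); print(o["tcp_pos"]); o["tcp_pos"]=np.array([.4903,-.2578,.1998])
f=lambda X,Y:((X+.5)/4-.5+270,(Y+.5)/4-.5+145)
S=np.array([onz("wrist",f(*p),.008,o) for p in((73,73),(269,70),(88,479),(269,479))]); print(S.round(4)); C=S.mean(0)
print("screw centre",C.round(4),"len",np.linalg.norm(S[2]-S[0]),np.linalg.norm(S[3]-S[1]),"wid",np.linalg.norm(S[1]-S[0]),np.linalg.norm(S[3]-S[2]))
ang=lambda a,b:np.degrees(np.arctan2(*(b-a)[1::-1])); print("ang",ang(S[0],S[2]),ang(S[1],S[3]),ang(S[0],S[1])-90,ang(S[2],S[3])-90)
T=np.array([onz("wrist",f(*p),z,o) for p,z in(((168,226),.075),((170,340),.059),((175,476),.068))])
print(T.round(4),"spacing",np.linalg.norm(T[1]-T[0]),np.linalg.norm(T[2]-T[1]),"ang",ang(T[0],T[2]))
# top-camera cross-check
g=lambda X,Y:((X+.5)/5-.5+405,(Y+.5)/5-.5+280)
print("top",[onz("top",g(*p),z).round(4) for p,z in(((259,293),.075),((228,220),.059),((217,152),.068))])
print("top screws",np.mean([onz("top",g(*p),.008) for p in((112,99),(220,77),(170,346),(279,322))],0).round(4))
```

```text
[ 0.48977156 -0.2570792   0.19991799]
[[ 0.4526 -0.2964  0.008 ]
 [ 0.4428 -0.2535  0.008 ]
 [ 0.5479 -0.2745  0.008 ]
 [ 0.5386 -0.2317  0.008 ]]
screw centre [ 0.4955 -0.264   0.008 ] len 0.09770907919035861 0.09820992372256204 wid 0.04398254934554508 0.043773838614422245
ang 12.925251256329187 12.801467454038164 12.85663993046181 12.201035803398327
[[ 0.4684 -0.2696  0.075 ]
 [ 0.4943 -0.2641  0.059 ]
 [ 0.5189 -0.2578  0.068 ]] spacing 0.03097154044214205 0.026948113429336822 ang 13.059029715615122
top [array([ 0.4725, -0.2686,  0.075 ]), array([ 0.4973, -0.2623,  0.059 ]), array([ 0.5226, -0.2562,  0.068 ])]
top screws [ 0.4974 -0.2637  0.008 ]
```

Both cameras agree to about 2 mm: cradle centre near (0.496,-0.264), angle 12.85°, and the seat spacing is right. I'm going for the vial.

Call:
step_arm(motion=[[-0.0307,-0.0066,0,0,0,-0.0136],[0,0,0.035,0,0,0],[0,0,0.035,0,0,0],[0,0,0.03,0,0,0],[0,0,0,0,0,0]], claw=0.05, newtons=30)

```text
t: 3.12
tcp_pos: [0.5176, -0.2535, 0.0953]
orientation: [-0.114, 0.994, 0.004, -0.004]
wrist_force: [-0.7, 0.8, -0.9]
width: 0.05
grasp_force: 0.0
```

Run:
```python
from h import *
o=arm.get_obs(); im=arm.read_camera("wrist"); cv2.imwrite("pics/w2.png",im[...,::-1]); rows([.522,-.2574,.025],102.85)
```

```text
yaw 103.03 tcp [ 0.5191 -0.2546  0.098 ] tool shift [-0.0026 -0.0038  0.073 ] rows 2.0 rz 0.0031
```

View pics/w2.png

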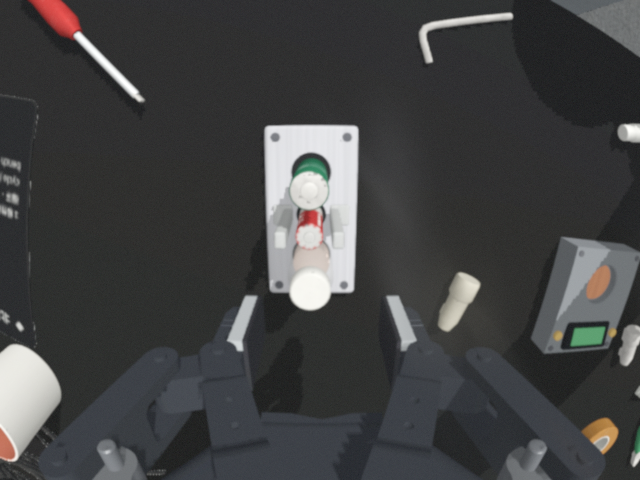

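The vial cap at (310,288) sits slightly left of the finger midline (about 320). I'll let the arm settle and measure the offset in the tool frame.

Call:
step_arm(motion=[[0,0,0,0,0,0],[0,0,0,0,0,0],[0,0,0,0,0,0]])

```text
t: 3.42
tcp_pos: [0.5234, -0.2586, 0.1029]
orientation: [-0.113, 0.994, -0.001, 0.002]
wrist_force: [0.1, 0.1, 0.7]
width: 0.0499
grasp_force: 0.0
```

```bash
cat >> h.py <<'E'
def circ(im,x,y,r0,r1,thr=190,w=30):
    k=(cv2.cvtColor(im,cv2.COLOR_BGR2GRAY)>thr).astype(np.uint8); c=big(k,(x-w,y-w,x+w,y+w)); M=cv2.moments(c); (a,b),r=cv2.minEnclosingCircle(c)
    return (M["m10"]/M["m00"],M["m01"]/M["m00"]),(a,b),r
def tool(n,px,z,o): return R.from_quat(o["orientation"]).inv().apply(onz(n,px,z,o)-o["tcp_pos"])
E
python3 - <<'E'
from h import *
o=arm.get_obs(); im=arm.read_camera("wrist")[...,::-1].copy(); rows([.522,-.2574,.025],102.85,o)
for t in (225,240,250):
  a,b,r=circ(im,310,290,0,0,t,22); print(t,np.round(a,1),np.round(b,1),round(r,1),tool("wrist",b,.0675,o).round(4),onz("wrist",b,.0675,o).round(4))
for x,y in((275,137),(347,137),(279,285),(346,285)): print(onz("wrist",(x,y),.008,o).round(4))
E
```

```text
yaw 102.96 tcp [ 0.5234 -0.2586  0.1029] tool shift [0.0014 0.0017 0.0779] rows 2.0 rz 0.0019
225 [318.8 279.4] [318.9 279.5] 16.7 [ 0.0015 -0.0011  0.0354] [ 0.5223 -0.2601  0.0675]
240 [319.1 279.1] [319.4 279. ] 16.0 [ 0.0018 -0.0008  0.0354] [ 0.522  -0.2599  0.0675]Traceback (most recent call last):
  File "<stdin>", line 4, in <module>
  File "h.py", line 28, in circ
    k=(cv2.cvtColor(im,cv2.COLOR_BGR2GRAY)>thr).astype(np.uint8); c=big(k,(x-w,y-w,x+w,y+w)); M=cv2.moments(c); (a,b),r=cv2.minEnclosingCircle(c)
                                                                    ~~~^^^^^^^^^^^^^^^^^^^^^
  File "h.py", line 23, in big
    cs,_=cv2.findContours(k,cv2.RETR_EXTERNAL,cv2.CHAIN_APPROX_NONE); return max(cs,key=cv2.contourArea)
                                                                             ~~~^^^^^^^^^^^^^^^^^^^^^^^^
ValueError: max() iterable argument is empty
```

Call:
step_arm(motion=[[0.0015,-0.001,0.01,0,0,0],[0,0,0.025,0,0,0],[0,0,0.025,0,0,0],[0,0,0.012,0,0,0],[0,0,0.004,0,0,0]])

```text
t: 3.88
tcp_pos: [0.5192, -0.2585, 0.0224]
orientation: [-0.113, 0.994, 0.001, -0.002]
wrist_force: [0.0, -1.3, -0.0]
width: 0.0502
grasp_force: 0.0
```

Call:
step_arm(motion=[[0,0,0,0,0,0],[0,0,0,0,0,0],[0,0,0,0,0,0]])

```text
t: 4.13
tcp_pos: [0.5216, -0.2599, 0.0256]
orientation: [-0.113, 0.994, -0.001, 0.001]
wrist_force: [1.3, -0.2, 0.6]
width: 0.0501
grasp_force: 0.0
```

Run:
```python
from h import *
o=arm.get_obs(); im=arm.read_camera("wrist")[...,::-1].copy(); rows([.522,-.26,.025],102.85,o)
cv2.imwrite("pics/w3.png",im)
a,b,r=circ(im,320,300,0,0,225,45); print(np.round(a,1),np.round(b,1),round(r,1),tool("wrist",b,.0675,o).round(4))
```

```text
yaw 102.94 tcp [ 0.5216 -0.2599  0.0256] tool shift [-0.0003 -0.0002  0.0006] rows 1.0 rz 0.0015Traceback (most recent call last):
  File "<stdin>", line 4, in <module>
  File "h.py", line 29, in circ
    return (M["m10"]/M["m00"],M["m01"]/M["m00"]),(a,b),r
            ~~~~~~~~^~~~~~~~~
ZeroDivisionError: float division by zero
```

View pics/w3.png

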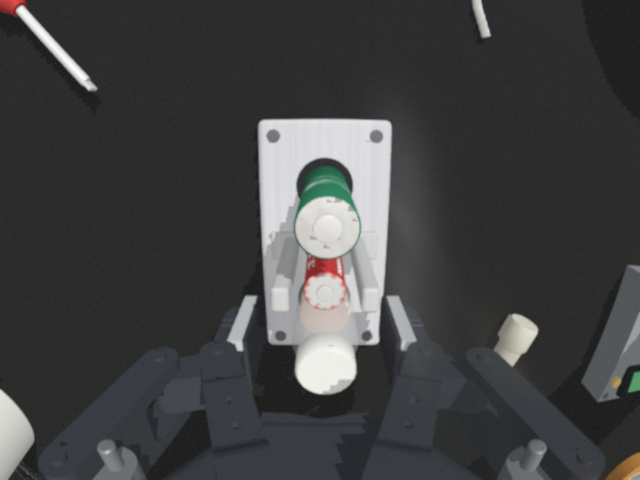

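The fingers straddle the vial (cap at column 326, finger midline about 322 to 323), so it's about 0.9 mm off. I'll shift by that and close.

Call:
step_arm(motion=[[0,0.0008,0,0,0,0],[0,0,0,0,0,0],[0,0,0,0,0,0]])

```text
t: 4.43
tcp_pos: [0.5208, -0.2586, 0.0251]
orientation: [-0.113, 0.994, -0.0, 0.0]
wrist_force: [0.2, 0.2, 0.3]
width: 0.05
grasp_force: 0.0
```

Call:
step_arm(motion=[[0,0,0,0,0,0],[0,0,0,0,0,0],[0,0,0,0,0,0],[0,0,0,0,0,0],[0,0,0,0,0,0]], claw=0.015, newtons=30)

```text
t: 4.85
tcp_pos: [0.5207, -0.2585, 0.0248]
orientation: [-0.113, 0.994, -0.0, 0.0]
wrist_force: [-0.7, 0.5, 5.0]
width: 0.0241
grasp_force: 29.5
```

Run:
```python
from h import *
o=arm.get_obs(); im=arm.read_camera("wrist")[...,::-1].copy(); rows([.522,-.26,.025],102.85,o); print(o["width"],o["grasp_force"],o["wrist_force"])
cv2.imwrite("pics/w4.png",im); p=cv2.imread("pics/w3.png")
cv2.imwrite("pics/w34.png",np.hstack([cv2.resize(x[110:420,220:430],None,fx=1.8,fy=1.8) for x in(p,im)]))
```

```text
yaw 102.94 tcp [ 0.5207 -0.2585  0.0248] tool shift [-0.001  -0.0017 -0.0002] rows 1.0 rz 0.0015
0.024116324052648373 29.5483027480077 [-0.70328318  0.45175917  4.98121853]
```

View pics/w34.png

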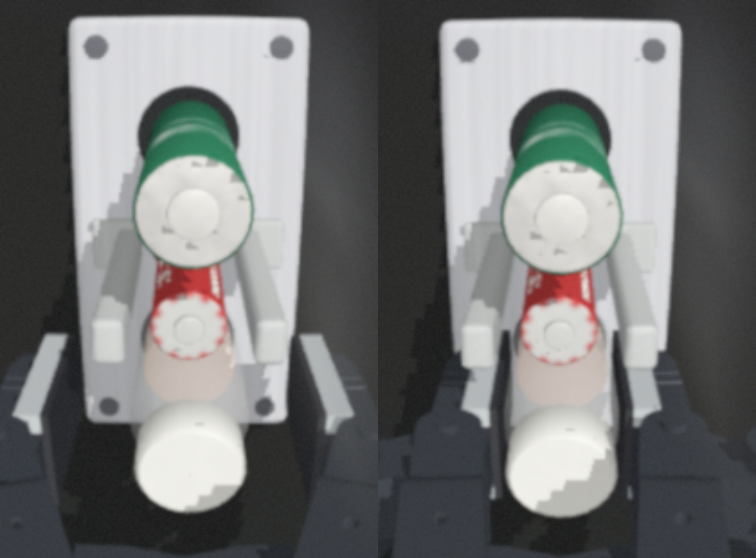

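The vial is gripped and moved only about 0.3 mm. The place-back TCP is (0.5207,-0.2585,0.0248). Next: lift and carry to the tray.

Call:
step_arm(motion=[[0,0,-0.006,0,0,0],[0,0,-0.015,0,0,0],[0,0,-0.022,0,0,0],[0,0,-0.022,0,0,0],[0,0,-0.01,0,0,0]])

```text
t: 5.32
tcp_pos: [0.5217, -0.2592, 0.102]
orientation: [-0.113, 0.994, -0.001, 0.001]
wrist_force: [0.2, -0.3, -0.5]
width: 0.0242
grasp_force: 29.6
```

Call:
step_arm(motion=[[-0.0065,0.0171,0,0,0,0],[-0.013,0.0343,0,0,0,0],[-0.013,0.0343,0,0,0,0],[-0.013,0.0343,0,0,0,0],[-0.013,0.0343,0,0,0,0]])

```text
t: 5.73
tcp_pos: [0.5428, -0.0935, 0.0993]
orientation: [-0.112, 0.994, 0.0, -0.0]
wrist_force: [0.8, -1.0, -0.3]
width: 0.0239
grasp_force: 29.6
```

Call:
step_arm(motion=[[-0.013,0.0343,0,0,0,0],[-0.013,0.0343,0,0,0,0],[-0.013,0.0343,0,0,0,0],[-0.013,0.0343,0,0,0,0],[-0.013,0.0343,0,0,0,0]])

```text
t: 6.15
tcp_pos: [0.5677, 0.0885, 0.0992]
orientation: [-0.113, 0.994, -0.0, -0.0]
wrist_force: [1.3, -1.6, 0.1]
width: 0.0236
grasp_force: 29.6
```

Call:
step_arm(motion=[[-0.013,0.0343,0,0,0,0],[-0.013,0.0343,0,0,0,0],[-0.013,0.0343,0,0,0,0],[-0.0065,0.0171,0,0,0,0],[0,0,0,0,0,0]])

```text
t: 6.57
tcp_pos: [0.5859, 0.2182, 0.0992]
orientation: [-0.114, 0.993, 0.001, 0.001]
wrist_force: [0.3, -0.2, -0.4]
width: 0.0239
grasp_force: 29.6
```

Call:
step_arm(motion=[[0,0,0,0,0,0],[0,0,0,0,0,0]])

```text
t: 6.73
tcp_pos: [0.5849, 0.2131, 0.099]
orientation: [-0.113, 0.994, -0.0, -0.001]
wrist_force: [-0.1, -0.5, -0.0]
width: 0.024
grasp_force: 29.6
```

Run:
```python
from h import *
o=arm.get_obs(); im=arm.read_camera("wrist")[...,::-1].copy(); rows([.585,.214,.0213],102.94,o); print(o["width"],o["grasp_force"],np.round(o["qpos"],2))
cv2.imwrite("pics/w5.png",im)
```

```text
yaw 102.96 tcp [0.5849 0.2131 0.099 ] tool shift [-0.0004  0.0009  0.0777] rows 2.0 rz 0.0003
0.023971171646097016 29.576558070257306 [ 0.24  0.53  1.59 -0.    1.02 -1.56]
```

View pics/w5.png

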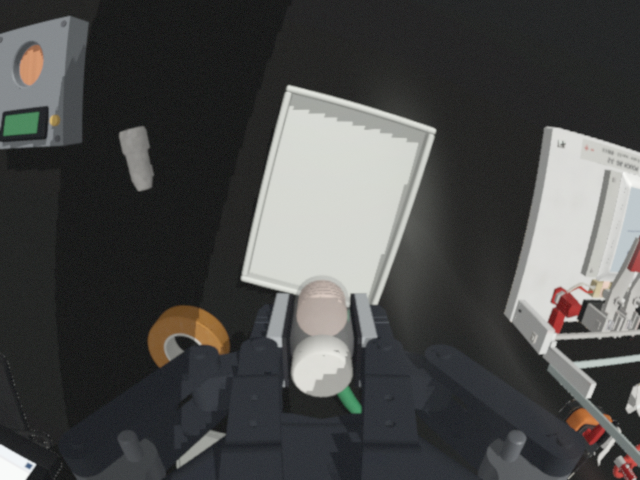

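The vial hangs upright over the tray. Before lowering, I'll check where the target falls in the picture against the tray corners, which are (289,88), (434,130), (378,300) and (243,280).

Run:
```python
from h import *
o=arm.get_obs()
P=np.array([onz("wrist",p,.014,o) for p in((289,88),(434,130),(378,300),(243,280))]); print(P.round(4), np.linalg.norm(np.diff(P,axis=0),axis=1))
print("vial foot px",proj("wrist",[[.585,.214,.005]],o)); e=P[3]-P[0];e/=np.linalg.norm(e); print("ctr",P.mean(0),"ang",np.degrees(np.arctan2(e[1],e[0])))
```

```text
[[0.4894 0.171  0.014 ]
 [0.4927 0.2631 0.014 ]
 [0.6118 0.259  0.014 ]
 [0.6179 0.1658 0.014 ]] [0.09219859 0.11919007 0.09341345]
vial foot px [[323.13436959 246.18301554]]
ctr [0.55294808 0.21473637 0.014     ] ang -2.3215600065620268
```

Call:
step_arm(motion=[[0,0,0.01,0,0,0],[0,0,0.024,0,0,0],[0,0,0.024,0,0,0],[0,0,0.012,0,0,0],[0,0,0.004,0,0,0]])

```text
t: 7.2
tcp_pos: [0.5833, 0.2123, 0.0227]
orientation: [-0.112, 0.994, -0.0, -0.003]
wrist_force: [-0.2, -0.0, -0.6]
width: 0.0239
grasp_force: 29.6
```

Call:
step_arm(motion=[[0,0,0,0,0,0],[0,0,0,0,0,0],[0,0,0.001,0,0,0],[0,0,0,0,0,0]])

```text
t: 7.53
tcp_pos: [0.5864, 0.214, 0.0256]
orientation: [-0.113, 0.994, 0.0, 0.001]
wrist_force: [-0.2, 0.5, -0.4]
width: 0.0239
grasp_force: 29.6
```

Call:
step_arm(motion=[[0,0,0.001,0,0,0],[0,0,0,0,0,0],[0,0,0,0,0,0]])

```text
t: 7.78
tcp_pos: [0.5857, 0.214, 0.0239]
orientation: [-0.113, 0.994, -0.0, 0.0]
wrist_force: [0.1, -1.2, -0.1]
width: 0.024
grasp_force: 29.6
```

Call:
step_arm(motion=[[0,0,0.001,0,0,0],[0,0,0,0,0,0],[0,0,0,0,0,0]])

```text
t: 8.03
tcp_pos: [0.5854, 0.2139, 0.0225]
orientation: [-0.113, 0.994, -0.0, -0.0]
wrist_force: [0.1, 0.3, 0.3]
width: 0.0243
grasp_force: 29.6
```

Call:
step_arm(motion=[[0,0,0.0008,0,0,0],[0,0,0,0,0,0],[0,0,0,0,0,0]])

```text
t: 8.28
tcp_pos: [0.5854, 0.2138, 0.0216]
orientation: [-0.113, 0.994, -0.0, -0.0]
wrist_force: [0.3, 1.4, 1.3]
width: 0.0241
grasp_force: 29.6
```

Call:
step_arm(motion=[[0,0,0.0008,0,0,0],[0,0,0,0,0,0],[0,0,0,0,0,0]])

```text
t: 8.53
tcp_pos: [0.5854, 0.2138, 0.0208]
orientation: [-0.113, 0.994, -0.0, -0.0]
wrist_force: [-0.4, -0.4, 0.8]
width: 0.0238
grasp_force: 29.6
```

Call:
step_arm(motion=[[0,0,0.0006,0,0,0],[0,0,0,0,0,0],[0,0,0,0,0,0]])

```text
t: 8.78
tcp_pos: [0.5855, 0.2138, 0.0208]
orientation: [-0.113, 0.994, -0.0, 0.0]
wrist_force: [-1.3, 0.1, 4.9]
width: 0.0237
grasp_force: 30.1
```

Contact felt at TCP z = 0.0208. I'll release, rise and travel to above the cell.

Call:
step_arm(motion=[[0,0,0,0,0,0],[0,0,0,0,0,0],[0,0,0,0,0,0],[0,0,-0.01,0,0,0]], claw=0.05)

```text
t: 9.12
tcp_pos: [0.5839, 0.2134, 0.0287]
orientation: [-0.113, 0.994, -0.0, -0.002]
wrist_force: [-0.6, -0.2, 0.8]
width: 0.0498
grasp_force: 0.0
```

Call:
step_arm(motion=[[0,0,-0.025,0,0,0],[0,0,-0.025,0,0,0],[0,0,-0.02,0,0,0],[0,0,-0.009,0,0,0],[0,0,0,0,0,0]])

```text
t: 9.53
tcp_pos: [0.5874, 0.2143, 0.1122]
orientation: [-0.113, 0.994, 0.0, 0.003]
wrist_force: [0.4, -0.2, 0.3]
width: 0.0499
grasp_force: 0.0
```

Call:
step_arm(motion=[[0.008,-0.0159,0,0,0,0],[0.0159,-0.0318,0,0,0,0],[0.0159,-0.0318,0,0,0,0],[0.0159,-0.0318,0,0,0,0],[0.0159,-0.0318,0,0,0,0]])

```text
t: 9.95
tcp_pos: [0.5461, 0.0572, 0.108]
orientation: [-0.113, 0.994, 0.0, -0.001]
wrist_force: [0.7, 0.3, -0.5]
width: 0.0502
grasp_force: 0.0
```

Call:
step_arm(motion=[[0.0159,-0.0318,0,0,0,0],[0.0159,-0.0318,0,0,0,0],[0.0159,-0.0318,0,0,0,0],[0.0159,-0.0318,0,0,0,0],[0.0159,-0.0318,0,0,0,0]])

```text
t: 10.37
tcp_pos: [0.5042, -0.1156, 0.1082]
orientation: [-0.113, 0.994, 0.0, -0.001]
wrist_force: [0.5, -0.2, -0.6]
width: 0.05
grasp_force: 0.0
```

Call:
step_arm(motion=[[0.0159,-0.0318,0,0,0,0],[0.0159,-0.0318,0,0,0,0],[0.0159,-0.0318,0,0,0,0],[0.0159,-0.0318,0,0,0,0],[0.008,-0.0159,0,0,0,0]])

```text
t: 10.78
tcp_pos: [0.4668, -0.2733, 0.1083]
orientation: [-0.112, 0.994, -0.0, -0.001]
wrist_force: [1.7, 0.9, 1.0]
width: 0.05
grasp_force: 0.0
```

Call:
step_arm(motion=[[0,0,0,0,0,0],[0,0,0,0,0,0],[0,0,0,0,0,0],[0,0,0,0,0,0],[0,0,0,0,0,0]])

```text
t: 11.2
tcp_pos: [0.4681, -0.2684, 0.109]
orientation: [-0.113, 0.994, 0.0, -0.0]
wrist_force: [0.3, -0.7, 0.4]
width: 0.0501
grasp_force: 0.0
```

Run:
```python
from h import *
o=arm.get_obs(); im=arm.read_camera("wrist")[...,::-1].copy(); t=arm.read_camera("top")[...,::-1].copy(); rows([.468,-.2705,.03],102.94,o)
cv2.imwrite("pics/w6.png",im); cv2.imwrite("pics/t6.png",t); p=proj("wrist",[[.468,-.2705,.0745]],o)[0]; print(p)
cv2.imwrite("pics/w6c.png",np.hstack([im[120:420,200:440],cv2.resize(t[240:340,160:240],(240,300))]))
```

```text
yaw 103.03 tcp [ 0.4681 -0.2684  0.109 ] tool shift [ 0.0005 -0.0021  0.079 ] rows 2.0 rz 0.0016
[317.11285852 281.94313955]
```

View pics/w6c.png

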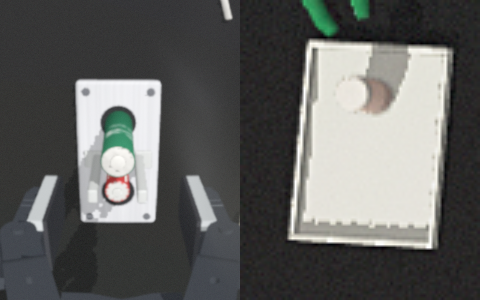

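The vial stands in the tray. The cell top appears at (317,280), against a predicted (317,282). I'm descending with a -1.8 mm shift in y.

Call:
step_arm(motion=[[0,-0.0018,0.01,0,0,0],[0,0,0.024,0,0,0],[0,0,0.025,0,0,0],[0,0,0.014,0,0,0],[0,0,0.006,0,0,0]], claw=0.045)

```text
t: 11.72
tcp_pos: [0.4671, -0.2704, 0.0277]
orientation: [-0.113, 0.994, 0.001, -0.001]
wrist_force: [1.0, 0.0, -0.0]
width: 0.0452
grasp_force: 0.0
```

Call:
step_arm(motion=[[0,0,0,0,0,0],[0,0,0,0,0,0],[0,0,0,0,0,0],[0,0,0,0,0,0],[0,0,0,0,0,0]])

```text
t: 12.13
tcp_pos: [0.4691, -0.2722, 0.0313]
orientation: [-0.113, 0.994, -0.001, 0.001]
wrist_force: [-0.3, 0.5, -0.2]
width: 0.045
grasp_force: 0.0
```

Run:
```python
from h import *
o=arm.get_obs(); im=arm.read_camera("wrist")[...,::-1].copy(); rows([.468,-.2705,.03],102.94,o)
cv2.imwrite("pics/w7.png",im); g=cv2.cvtColor(im,cv2.COLOR_BGR2GRAY)
print("exp axis",proj("wrist",np.array(o["tcp_pos"])+[0,0,.0445],o))
hs=cv2.cvtColor(im,cv2.COLOR_BGR2HSV); m=(hs[...,0]>50)&(hs[...,0]<95)&(hs[...,1]>90)
for r in range(200,460,10):
    x=np.flatnonzero(m[r,260:400]); 
    if len(x)>3: print(r,x.min()+260,x.max()+260,(x.min()+x.max())/2+260)
```

```text
yaw 102.94 tcp [ 0.4691 -0.2722  0.0313] tool shift [0.0007 0.0019 0.0013] rows 1.0 rz -0.0
exp axis [[320.42975697 381.49872243]]
280 314 337 325.5
290 307 343 325.0
300 306 344 325.0
310 307 344 325.5
320 306 345 325.5
330 305 343 324.0
340 304 348 326.0
350 303 349 326.0
360 302 351 326.5
```

Call:
step_arm(motion=[[0,0,0,0,0,0],[0,0,0,0,0,0],[0,0,0,0,0,0],[0,0,0,0,0,0]])

```text
t: 12.52
tcp_pos: [0.4685, -0.2717, 0.0304]
orientation: [-0.113, 0.994, -0.0, 0.0]
wrist_force: [0.1, -0.3, -0.2]
width: 0.045
grasp_force: 0.0
```

Run:
```python
from h import *
o=arm.get_obs(); im=arm.read_camera("wrist")[...,::-1].copy(); rows([.468,-.2705,.03],102.94,o)
cv2.imwrite("pics/w7.png",im)
for z in(.03,.06):print("exp axis",proj("wrist",np.array(o["tcp_pos"])+[0,0,.0745-z],o))
hs=cv2.cvtColor(im,cv2.COLOR_BGR2HSV); m=(hs[...,0]>50)&(hs[...,0]<95)&(hs[...,1]>90)
print([(np.flatnonzero(m[r,260:400])[[0,-1]].mean()+260) for r in range(290,365,10)])
```

```text
yaw 102.94 tcp [ 0.4685 -0.2717  0.0304] tool shift [0.0002 0.0013 0.0004] rows 1.0 rz -0.0001
exp axis [[320.6216677  381.38721705]]
exp axis [[320.83797593 333.73477646]]
[np.float64(324.5), np.float64(324.0), np.float64(324.0), np.float64(324.0), np.float64(321.5), np.float64(325.0), np.float64(325.0), np.float64(325.0)]
```

Call:
step_arm(motion=[[0,0.0003,0,0,0,0],[0,0,0,0,0,0],[0,0,0,0,0,0],[0,0,0,0,0,0],[0,0,0,0,0,0]], claw=0.008, newtons=30)

```text
t: 12.98
tcp_pos: [0.4684, -0.2714, 0.0303]
orientation: [-0.113, 0.994, -0.0, -0.0]
wrist_force: [-0.8, 0.7, -0.1]
width: 0.0173
grasp_force: 29.2
```

Call:
step_arm(motion=[[0,0,0,0,0,0],[0,0,0,0,0,0]])

```text
t: 13.15
tcp_pos: [0.4684, -0.2713, 0.0303]
orientation: [-0.113, 0.994, 0.0, -0.0]
wrist_force: [-1.0, 0.3, 0.5]
width: 0.0173
grasp_force: 29.2
```

Run:
```python
from h import *
o=arm.get_obs(); im=arm.read_camera("wrist")[...,::-1].copy(); rows([.468,-.2705,.03],102.94,o); print(o["orientation"],o["width"])
cv2.imwrite("pics/w8.png",im); p=cv2.imread("pics/w7.png")
t=lambda x:np.hstack([x[150:450,220:430]])
cv2.imwrite("pics/w78.png",np.hstack([cv2.resize(t(x),None,fx=1.8,fy=1.8) for x in(p,im)]))
# shift of vial-free plate vs cell
for x in(p,im):
    hs=cv2.cvtColor(x,cv2.COLOR_BGR2HSV); m=(hs[...,0]>50)&(hs[...,0]<95)&(hs[...,1]>90); pl=x.min(2)>110
    print(np.mean([(np.flatnonzero(m[r,260:400])[[0,-1]].mean()+260) for r in range(290,360,10) if m[r,260:400].sum()>10]),[np.flatnonzero(pl[r,220:420])[[0,-1]]+220 for r in(200,220,240)])
```

```text
yaw 102.94 tcp [ 0.4684 -0.2713  0.0303] tool shift [0.0002 0.0009 0.0003] rows 1.0 rz -0.0001
[-1.12645257e-01  9.93635264e-01  3.63007228e-05 -7.99532472e-05] 0.017253611989920356Traceback (most recent call last):
  File "<stdin>", line 9, in <module>
IndexError: index 0 is out of bounds for axis 0 with size 0
```

View pics/w78.png

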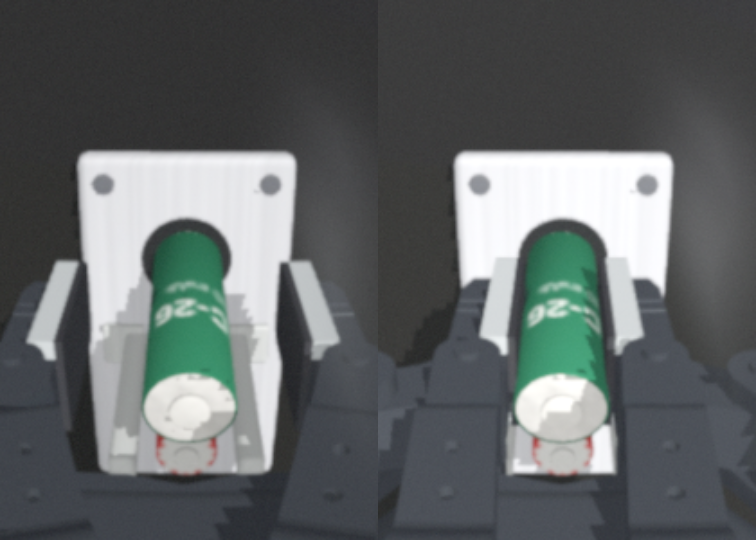

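The cell is gripped and moved about 0.6 mm in -y, so it goes back at (0.4683,-0.2707). I'm carrying it to the tray.

Call:
step_arm(motion=[[0,0,-0.006,0,0,0],[0,0,-0.017,0,0,0],[0,0,-0.024,0,0,0],[0,0,-0.024,0,0,0],[0,0,-0.009,0,0,0]])

```text
t: 13.62
tcp_pos: [0.4699, -0.2725, 0.1134]
orientation: [-0.113, 0.994, -0.002, 0.002]
wrist_force: [0.5, 0.0, -1.2]
width: 0.0173
grasp_force: 29.3
```

Call:
step_arm(motion=[[-0.0063,0.0178,0,0,0,0],[-0.0126,0.0355,0,0,0,0],[-0.0126,0.0355,0,0,0,0],[-0.0126,0.0355,0,0,0,0],[-0.0126,0.0355,0,0,0,0]])

```text
t: 14.03
tcp_pos: [0.4876, -0.1015, 0.1102]
orientation: [-0.112, 0.994, -0.0, -0.0]
wrist_force: [1.4, 0.4, -1.1]
width: 0.0171
grasp_force: 29.4
```

Call:
step_arm(motion=[[-0.0126,0.0355,0,0,0,0],[-0.0126,0.0355,0,0,0,0],[-0.0126,0.0355,0,0,0,0],[-0.0126,0.0355,0,0,0,0],[-0.0126,0.0355,0,0,0,0]])

```text
t: 14.45
tcp_pos: [0.5093, 0.086, 0.1102]
orientation: [-0.113, 0.994, -0.0, -0.0]
wrist_force: [1.0, -0.8, -1.1]
width: 0.0175
grasp_force: 29.4
```

Call:
step_arm(motion=[[-0.0126,0.0355,0,0,0,0],[-0.0126,0.0355,0,0,0,0],[-0.0126,0.0355,0,0,0,0],[-0.0063,0.0178,0,0,0,0],[0,0,0,0,0,0]])

```text
t: 14.87
tcp_pos: [0.5253, 0.2193, 0.1102]
orientation: [-0.114, 0.993, 0.001, 0.001]
wrist_force: [0.5, -0.2, -0.1]
width: 0.0169
grasp_force: 29.4
```

Call:
step_arm(motion=[[0,0,0,0,0,0],[0,0,0,0,0,0],[0,0,0,0,0,0],[0,0,0,0,0,0]])

```text
t: 15.2
tcp_pos: [0.5245, 0.2138, 0.1102]
orientation: [-0.112, 0.994, -0.0, -0.0]
wrist_force: [-0.3, -0.4, -1.7]
width: 0.0173
grasp_force: 29.4
```

Call:
step_arm(motion=[[0,0,0.01,0,0,0],[0,0,0.024,0,0,0],[0,0,0.025,0,0,0],[0,0,0.014,0,0,0],[0,0,0.006,0,0,0]])

```text
t: 15.62
tcp_pos: [0.5228, 0.2139, 0.0285]
orientation: [-0.112, 0.994, -0.0, -0.002]
wrist_force: [0.6, 0.9, -0.3]
width: 0.017
grasp_force: 29.4
```

Call:
step_arm(motion=[[0,0,0,0,0,0],[0,0,0,0,0,0],[0,0,0.002,0,0,0],[0,0,0,0,0,0],[0,0,0,0,0,0]])

```text
t: 16.03
tcp_pos: [0.5254, 0.2153, 0.0301]
orientation: [-0.113, 0.994, 0.0, 0.001]
wrist_force: [0.3, -0.2, -0.4]
width: 0.017
grasp_force: 29.4
```

Call:
step_arm(motion=[[0,0,0.001,0,0,0],[0,0,0.001,0,0,0],[0,0,0,0,0,0],[0,0,0,0,0,0]])

```text
t: 16.37
tcp_pos: [0.5247, 0.2152, 0.0273]
orientation: [-0.113, 0.994, -0.0, 0.0]
wrist_force: [0.3, -0.4, 0.2]
width: 0.0175
grasp_force: 29.4
```

Call:
step_arm(motion=[[0,0,0.0008,0,0,0],[0,0,0,0,0,0],[0,0,0,0,0,0]])

```text
t: 16.62
tcp_pos: [0.5247, 0.2152, 0.0264]
orientation: [-0.113, 0.994, -0.0, -0.0]
wrist_force: [0.4, 0.1, -1.2]
width: 0.0175
grasp_force: 29.4
```

Call:
step_arm(motion=[[0,0,0.0006,0,0,0],[0,0,0,0,0,0],[0,0,0,0,0,0]])

```text
t: 16.87
tcp_pos: [0.5248, 0.2152, 0.0263]
orientation: [-0.113, 0.994, -0.0, 0.0]
wrist_force: [-1.0, -0.7, 4.9]
width: 0.0174
grasp_force: 30.1
```

Contact again. I'll release, rise, travel to the battery and turn the gripper 90°.

Call:
step_arm(motion=[[0,0,0,0,0,0],[0,0,0,0,0,0],[0,0,0,0,0,0],[0,0,-0.01,0,0,0]], claw=0.04)

```text
t: 17.2
tcp_pos: [0.5233, 0.2147, 0.0345]
orientation: [-0.113, 0.994, -0.0, -0.002]
wrist_force: [-0.6, 0.2, 0.4]
width: 0.0401
grasp_force: 0.0
```

Call:
step_arm(motion=[[0,0,-0.024,0,0,0],[0,0,-0.025,0,0,0],[0,0,-0.02,0,0,0],[0,0,-0.009,0,0,0],[0,0,0,0,0,0]])

```text
t: 17.62
tcp_pos: [0.5266, 0.2157, 0.1165]
orientation: [-0.113, 0.994, 0.0, 0.002]
wrist_force: [0.5, 0.2, 1.2]
width: 0.0399
grasp_force: 0.0
```

Call:
step_arm(motion=[[0.0052,-0.0177,0,0,0,0],[0.0105,-0.0355,0,0,0,0],[0.0105,-0.0355,0,0,0,0],[0.0105,-0.0355,0,0,0,0],[0.0105,-0.0355,0,0,0,0]])

```text
t: 18.03
tcp_pos: [0.5131, 0.0477, 0.1127]
orientation: [-0.113, 0.994, 0.0, -0.001]
wrist_force: [0.6, -0.1, 0.3]
width: 0.0399
grasp_force: 0.0
```

Call:
step_arm(motion=[[0.0105,-0.0355,0,0,0,0],[0.0105,-0.0355,0,0,0,0],[0.0105,-0.0355,0,0,0,0],[0.0105,-0.0355,0,0,0,0],[0.0105,-0.0355,0,0,0,0]])

```text
t: 18.45
tcp_pos: [0.5017, -0.1372, 0.1127]
orientation: [-0.113, 0.994, 0.0, -0.001]
wrist_force: [0.9, -0.3, -0.7]
width: 0.0401
grasp_force: 0.0
```

Call:
step_arm(motion=[[0.0105,-0.0355,0,0,0,0],[0.0105,-0.0355,0,0,0,0],[0.0105,-0.0355,0,0,0,0],[0.0053,-0.0178,0,0,0,0],[0,0,0,0,0,0.1122]])

```text
t: 18.87
tcp_pos: [0.4947, -0.2697, 0.1128]
orientation: [-0.055, 0.998, -0.001, -0.0]
wrist_force: [1.6, 0.2, 0.3]
width: 0.0399
grasp_force: 0.0
```

Call:
step_arm(motion=[[0,0,0,0,0,0.1122],[0,0,0,0,0,0.1122],[0,0,0,0,0,0.1122],[0,0,0,0,0,0.1122],[0,0,0,0,0,0.1122]])

```text
t: 19.28
tcp_pos: [0.4941, -0.2646, 0.1125]
orientation: [0.225, 0.974, 0.0, -0.001]
wrist_force: [-0.4, -0.4, 0.7]
width: 0.0402
grasp_force: 0.0
```

Call:
step_arm(motion=[[0,0,0,0,0,0.1122],[0,0,0,0,0,0.1122],[0,0,0,0,0,0.1122],[0,0,0,0,0,0.1122],[0,0,0,0,0,0.1122]])

```text
t: 19.7
tcp_pos: [0.4941, -0.2646, 0.1125]
orientation: [0.486, 0.874, 0.0, -0.001]
wrist_force: [0.5, -0.0, -0.5]
width: 0.04
grasp_force: 0.0
```

Call:
step_arm(motion=[[0,0,0,0,0,0.1122],[0,0,0,0,0,0.1122],[0,0,0,0,0,0.1122],[0,0,0,0,0,0],[0,0,0,0,0,0]])

```text
t: 20.12
tcp_pos: [0.4944, -0.2647, 0.1129]
orientation: [0.622, 0.783, -0.0, -0.001]
wrist_force: [-0.6, -0.2, -0.1]
width: 0.0398
grasp_force: 0.0
```

Call:
step_arm(motion=[[0,0,0,0,0,0],[0,0,0,0,0,0],[0,0,0,0,0,0],[0,0,0,0,0,0]])

```text
t: 20.45
tcp_pos: [0.495, -0.2652, 0.1139]
orientation: [0.623, 0.783, -0.0, -0.0]
wrist_force: [-0.3, -0.1, -0.3]
width: 0.0402
grasp_force: 0.0
```

Run:
```python
from h import *
o=arm.get_obs(); im=arm.read_camera("wrist")[...,::-1].copy(); t=arm.read_camera("top")[...,::-1].copy(); rows([.4945,-.2648,.0205],12.85,o)
cv2.imwrite("pics/w9.png",im); cv2.imwrite("pics/t9.png",t); print(proj("wrist",[[.4945,-.2648,.0585]],o)[0])
cv2.imwrite("pics/w9c.png",np.hstack([im[100:460,170:470],cv2.resize(t[240:340,160:240],(288,360))]))
```

```text
yaw 12.99 tcp [ 0.495  -0.2652  0.1139] tool shift [ 0.0005 -0.0004  0.0934] rows 3.0 rz 0.0024
[323.48443094 264.40296311]
```

View pics/w9c.png

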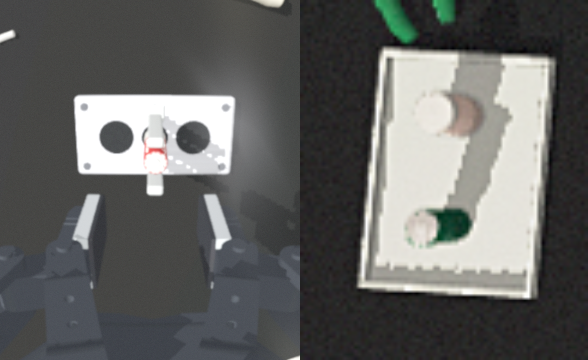

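Both the vial and the cell stand upright in the tray (right half of the picture). The battery top is at (325,259), against a predicted (323,264), with free pads on both sides of it. I'm descending to grip it.

Call:
step_arm(motion=[[0.001,0.0003,0.01,0,0,0],[0,0,0.026,0,0,0],[0,0,0.028,0,0,0],[0,0,0.018,0,0,0],[0,0,0.007,0,0,0]])

```text
t: 20.97
tcp_pos: [0.4931, -0.2627, 0.0218]
orientation: [0.623, 0.782, -0.0, -0.002]
wrist_force: [0.6, -0.2, -0.0]
width: 0.0399
grasp_force: 0.0
```

Call:
step_arm(motion=[[0,0,0,0,0,0],[0,0,0,0,0,0],[0,0,0,0,0,0],[0,0,0,0,0,0],[0,0,0,0,0,0]])

```text
t: 21.38
tcp_pos: [0.4959, -0.2647, 0.0261]
orientation: [0.623, 0.782, 0.0, 0.001]
wrist_force: [-0.2, 0.1, 1.2]
width: 0.0397
grasp_force: 0.0
```

Run:
```python
from h import *
o=arm.get_obs(); im=arm.read_camera("wrist")[...,::-1].copy(); rows([.4945,-.2648,.024],12.85,o)
cv2.imwrite("pics/w10.png",im); cv2.imwrite("pics/w10c.png",im[100:460,170:470]); print(proj("wrist",np.array(o["tcp_pos"])+[0,0,.0345],o))
```

```text
yaw 12.94 tcp [ 0.4959 -0.2647  0.0261] tool shift [ 0.0002 -0.0014  0.0021] rows 1.0 rz 0.0016
[[325.95895224 360.47685856]]
```

View pics/w10c.png

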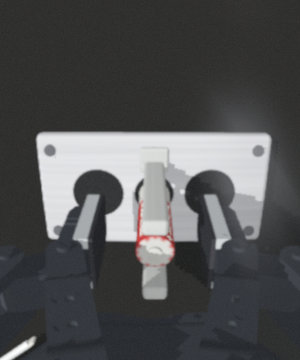

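The battery top at (325,351) is centred between the fingers. Closing.

Call:
step_arm(motion=[[0.0015,0,0,0,0,0],[0,0,0,0,0,0],[0,0,0,0,0,0],[0,0,0,0,0,0],[0,0,0,0,0,0]])

```text
t: 21.85
tcp_pos: [0.4947, -0.2627, 0.0249]
orientation: [0.623, 0.782, -0.0, 0.0]
wrist_force: [-0.4, -0.1, 0.7]
width: 0.0398
grasp_force: 0.0
```

Call:
step_arm(motion=[[0,0,0,0,0,0],[0,0,0,0,0,0],[0,0,0,0,0,0],[0,0,0,0,0,0],[0,0,0,0,0,0]], claw=0.006, newtons=30)

```text
t: 22.27
tcp_pos: [0.4947, -0.2627, 0.0249]
orientation: [0.623, 0.782, -0.0, 0.0]
wrist_force: [-0.5, 0.3, 1.1]
width: 0.0143
grasp_force: 29.2
```

Call:
step_arm(motion=[[0,0,-0.005,0,0,0],[0,0,-0.015,0,0,0],[0,0,-0.024,0,0,0],[0,0,-0.026,0,0,0],[0,0,-0.015,0,0,0]])

```text
t: 22.68
tcp_pos: [0.4956, -0.2632, 0.1124]
orientation: [0.623, 0.782, 0.0, 0.001]
wrist_force: [0.0, 0.4, -0.5]
width: 0.0135
grasp_force: 29.2
```

Call:
step_arm(motion=[[0,0,0,0,0,0],[0,0,0,0,0,0],[0,0,0,0,0,0]])

```text
t: 22.93
tcp_pos: [0.4942, -0.2623, 0.1093]
orientation: [0.623, 0.782, -0.0, -0.001]
wrist_force: [-0.0, 0.5, -0.6]
width: 0.014
grasp_force: 29.2
```

Run:
```python
from h import *
rows([.492,-.0275,.11],12.94); rows([.584,-.24,.11],12.94)
```

```text
yaw 12.94 tcp [ 0.4942 -0.2623  0.1093] tool shift [ 0.2293  0.0504 -0.0005] rows 6.0 rz -0.0
yaw 12.94 tcp [ 0.4942 -0.2623  0.1093] tool shift [ 0.0016  0.0925 -0.0007] rows 3.0 rz -0.0
```

Battery lifted. Moving above the nest.

Call:
step_arm(motion=[[0.0164,0.0036,0,0,0,0],[0.0328,0.0072,0,0,0,0],[0.0328,0.0072,0,0,0,0],[0.0328,0.0072,0,0,0,0],[0.0328,0.0072,0,0,0,0]])

```text
t: 23.35
tcp_pos: [0.4915, -0.109, 0.1086]
orientation: [0.623, 0.782, -0.0, -0.002]
wrist_force: [0.9, -0.3, -0.3]
width: 0.0137
grasp_force: 29.3
```

Call:
step_arm(motion=[[0.0328,0.0072,0,0,0,0],[0.0328,0.0072,0,0,0,0],[0.0164,0.0036,0,0,0,0],[0,0,0,0,0,0],[0,0,0,0,0,0]])

```text
t: 23.77
tcp_pos: [0.4912, -0.0261, 0.1089]
orientation: [0.622, 0.783, -0.001, -0.001]
wrist_force: [-0.1, -0.3, -1.1]
width: 0.0141
grasp_force: 29.3
```

Call:
step_arm(motion=[[0,0,0,0,0,0],[0,0,0,0,0,0],[0,0,0,0,0,0],[0,0,0,0,0,0],[0,0,0,0,0,0]])

```text
t: 24.18
tcp_pos: [0.4925, -0.0283, 0.1099]
orientation: [0.623, 0.782, -0.0, 0.0]
wrist_force: [0.5, 0.2, 0.1]
width: 0.0139
grasp_force: 29.3
```

Run:
```python
from h import *
o=arm.get_obs(); im=arm.read_camera("wrist")[...,::-1].copy(); rows([.492,-.0275,.0324],12.94,o)
cv2.imwrite("pics/w11.png",im); cv2.imwrite("pics/w11c.png",im[60:460,150:500])
hs=cv2.cvtColor(im,cv2.COLOR_BGR2HSV); m=((hs[...,0]<18)&(hs[...,1]>90)&(im.max(2)>90)).astype(np.uint8); c=big(m,(200,100,440,420)); (a,b),r=cv2.minEnclosingCircle(c); print(a,b,r,cv2.boundingRect(c),onz("wrist",(a,b),.016,o)); e=cv2.fitEllipse(c); print(e)
```

```text
yaw 12.86 tcp [ 0.4925 -0.0283  0.1099] tool shift [ 0.0009 -0.0003  0.0775] rows 2.0 rz -0.0014
321.5 331.1730651855469 29.382389068603516 (303, 302, 38, 53) [ 0.50640217 -0.0957124   0.016     ]
((321.7589416503906, 336.2283630371094), (31.703081130981445, 70.40438842773438), 0.2351984828710556)
```

View pics/w11c.png

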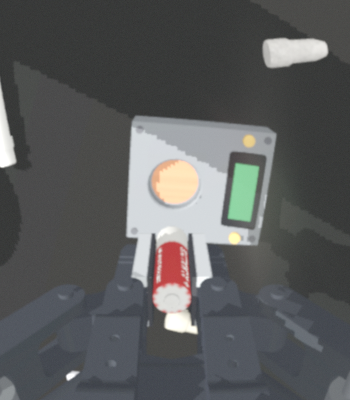

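The nest is at (325,242) and the battery is held upright at (322,335). The mask had caught the battery, so I'll recompute on the nest alone.

Run:
```python
from h import *
o=arm.get_obs(); im=cv2.imread("pics/w11.png"); hs=cv2.cvtColor(im,cv2.COLOR_BGR2HSV); m=((hs[...,0]<22)&(hs[...,1]>60)&(im.max(2)>90)).astype(np.uint8); c=big(m,(285,205,365,285)); b=cv2.boundingRect(c); (a,d),r=cv2.minEnclosingCircle(c)
print((a,d),r,b); rows(list(onz("wrist",(a,d),.017,o)[:2])+[.0324],12.94,o); print(onz("wrist",(a,d),.017,o))
```

```text
(324.0, 240.875) 22.58915901184082 (302, 220, 45, 43)
yaw 12.87 tcp [ 0.4925 -0.0282  0.1099] tool shift [0.0021 0.0001 0.0775] rows 2.0 rz -0.0012
[ 0.492169   -0.02610014  0.017     ]
```

Call:
step_arm(motion=[[0.0012,0,0.01,0,0,0],[0,0,0.022,0,0,0],[0,0,0.022,0,0,0],[0,0,0.013,0,0,0],[0,0,0.005,0,0,0]])

```text
t: 24.65
tcp_pos: [0.4905, -0.0262, 0.0355]
orientation: [0.623, 0.782, -0.001, -0.002]
wrist_force: [-0.6, -0.5, 0.3]
width: 0.0134
grasp_force: 29.3
```

Call:
step_arm(motion=[[0,0,0,0,0,0],[0,0,0,0,0,0],[0,0,0,0,0,0],[0,0,0.002,0,0,0],[0,0,0,0,0,0]])

```text
t: 25.07
tcp_pos: [0.4928, -0.0265, 0.0364]
orientation: [0.623, 0.782, 0.0, 0.001]
wrist_force: [-0.4, -0.4, -0.1]
width: 0.0137
grasp_force: 29.3
```

Call:
step_arm(motion=[[0,0,0.001,0,0,0],[0,0,0,0,0,0],[0,0,0,0,0,0]])

```text
t: 25.32
tcp_pos: [0.4923, -0.0264, 0.0351]
orientation: [0.623, 0.782, 0.0, 0.0]
wrist_force: [0.4, -0.7, -0.7]
width: 0.0137
grasp_force: 29.3
```

Call:
step_arm(motion=[[0,0,0.001,0,0,0],[0,0,0,0,0,0],[0,0,0,0,0,0]])

```text
t: 25.57
tcp_pos: [0.4921, -0.0264, 0.0338]
orientation: [0.623, 0.782, -0.0, -0.0]
wrist_force: [-0.5, 0.2, -1.7]
width: 0.0137
grasp_force: 29.3
```

Call:
step_arm(motion=[[0,0,0.001,0,0,0],[0,0,0,0,0,0],[0,0,0,0,0,0]])

```text
t: 25.82
tcp_pos: [0.4923, -0.0265, 0.0329]
orientation: [0.623, 0.782, -0.0, 0.0]
wrist_force: [-0.7, 0.3, 0.2]
width: 0.0139
grasp_force: 29.6
```

Call:
step_arm(motion=[[0,0,0.0007,0,0,0],[0,0,0,0,0,0],[0,0,0,0,0,0]])

```text
t: 26.07
tcp_pos: [0.4923, -0.0265, 0.0329]
orientation: [0.623, 0.782, 0.0, 0.0]
wrist_force: [-0.9, 0.9, 8.8]
width: 0.0134
grasp_force: 30.5
```

Call:
step_arm(motion=[[0,0,0.0005,0,0,0],[0,0,0,0,0,0],[0,0,0,0,0,0]])

```text
t: 26.32
tcp_pos: [0.4924, -0.0265, 0.0328]
orientation: [0.623, 0.782, 0.0, 0.0]
wrist_force: [-3.8, 0.6, 15.9]
width: 0.0137
grasp_force: 31.1
```

The battery is seated at z = 0.0329, as expected. I'll relax, release and rise, turn back and go to the cell in the tray, with a picture of the nest on the way.

Call:
step_arm(motion=[[0,0,-0.0011,0,0,0],[0,0,0,0,0,0],[0,0,0,0,0,0]])

```text
t: 26.57
tcp_pos: [0.4923, -0.0265, 0.0329]
orientation: [0.623, 0.782, 0.0, 0.0]
wrist_force: [-0.3, 0.2, 3.9]
width: 0.0134
grasp_force: 29.8
```

Call:
step_arm(motion=[[0,0,0,0,0,0],[0,0,0,0,0,0],[0,0,0,0,0,0],[0,0,0,0,0,0]], claw=0.035)

```text
t: 26.9
tcp_pos: [0.492, -0.0264, 0.0326]
orientation: [0.623, 0.782, -0.0, -0.0]
wrist_force: [-0.4, -0.1, 0.1]
width: 0.0349
grasp_force: 0.0
```

Call:
step_arm(motion=[[0,0,-0.006,0,0,0],[0,0,-0.02,0,0,0],[0,0,-0.026,0,0,0],[0,0,-0.026,0,0,0],[0,0,-0.01,0,0,0]])

```text
t: 27.32
tcp_pos: [0.4939, -0.0267, 0.124]
orientation: [0.623, 0.782, 0.001, 0.002]
wrist_force: [0.2, -0.3, 0.7]
width: 0.0349
grasp_force: 0.0
```

Call:
step_arm(motion=[[0,0,0,0,0,-0.1122],[0,0,0,0,0,-0.1122],[0,0,0,0,0,-0.1122],[0,0,0,0,0,-0.1122],[0,0,0,0,0,-0.1122]])

```text
t: 27.73
tcp_pos: [0.4919, -0.0264, 0.1207]
orientation: [0.379, 0.925, -0.0, -0.0]
wrist_force: [-0.2, -0.7, -0.6]
width: 0.0351
grasp_force: 0.0
```

Call:
step_arm(motion=[[0,0,0,0,0,-0.1122],[0,0,0,0,0,-0.1122],[0,0,0,0,0,-0.1122],[0,0,0,0,0,-0.1122],[0,0,0,0,0,-0.1122]])

```text
t: 28.15
tcp_pos: [0.4919, -0.0264, 0.1206]
orientation: [0.109, 0.994, -0.0, -0.0]
wrist_force: [-0.2, 0.2, 0.6]
width: 0.0351
grasp_force: 0.0
```

Call:
step_arm(motion=[[0,0,0,0,0,-0.1122],[0,0,0,0,0,-0.1122],[0,0,0,0,0,-0.1122],[0,0,0,0,0,-0.1122]], claw=0.045)

```text
t: 28.48
tcp_pos: [0.4919, -0.0264, 0.1206]
orientation: [-0.115, 0.993, 0.0, -0.0]
wrist_force: [-0.7, 0.5, -1.2]
width: 0.0448
grasp_force: 0.0
```

Call:
step_arm(motion=[[-0.0061,0.0163,0,0,0,0],[-0.0123,0.0326,0,0,0,0],[-0.0123,0.0326,0,0,0,0],[-0.0123,0.0326,0,0,0,0],[-0.0123,0.0326,0,0,0,0]])

```text
t: 28.9
tcp_pos: [0.513, 0.1303, 0.1206]
orientation: [-0.112, 0.994, -0.0, -0.0]
wrist_force: [0.2, 0.2, 0.0]
width: 0.0451
grasp_force: 0.0
```

Call:
step_arm(motion=[[-0.0123,0.0326,0,0,0,0],[-0.0123,0.0326,0,0,0,0],[-0.0061,0.0163,0,0,0,0],[0,0,0,0,0,0],[0,0,0,0,0,0]])

```text
t: 29.32
tcp_pos: [0.5245, 0.2159, 0.1204]
orientation: [-0.114, 0.994, -0.0, -0.0]
wrist_force: [-0.2, -0.5, -0.7]
width: 0.0447
grasp_force: 0.0
```

Call:
step_arm(motion=[[0,0,0,0,0,0],[0,0,0,0,0,0],[0,0,0,0,0,0],[0,0,0,0,0,0],[0,0,0,0,0,0]])

```text
t: 29.73
tcp_pos: [0.5249, 0.2144, 0.1208]
orientation: [-0.112, 0.994, -0.0, -0.0]
wrist_force: [-0.7, -0.1, 0.0]
width: 0.045
grasp_force: 0.0
```

Run:
```python
from h import *
o=arm.get_obs(); im=arm.read_camera("wrist")[...,::-1].copy(); t=arm.read_camera("top")[...,::-1].copy(); rows([.5248,.2152,.0263],102.94,o)
cv2.imwrite("pics/w12.png",im); cv2.imwrite("pics/t12.png",t); print(proj("wrist",[[.5248,.2152,.0705]],o))
cv2.imwrite("pics/w12c.png",np.hstack([im[100:460,170:470],cv2.resize(t[270:350,280:360],(360,360),interpolation=cv2.INTER_CUBIC)]))
```

```text
yaw 102.87 tcp [0.5249 0.2144 0.1208] tool shift [-0.0001  0.0008  0.0945] rows 3.0 rz -0.0012
[[322.52991739 271.14409301]]
```

View pics/w12c.png

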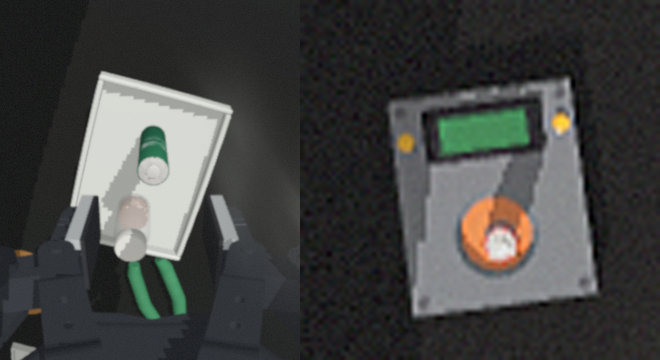

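The battery stands in the nest. The cell top at (323,273) matches the prediction. Picking up the cell.

Call:
step_arm(motion=[[0,0.0004,0.012,0,0,0],[0,0,0.028,0,0,0],[0,0,0.03,0,0,0],[0,0,0.018,0,0,0],[0,0,0.006,0,0,0]])

```text
t: 30.25
tcp_pos: [0.5227, 0.2149, 0.024]
orientation: [-0.113, 0.994, -0.0, -0.002]
wrist_force: [-0.3, -0.4, -0.2]
width: 0.0449
grasp_force: 0.0
```

Call:
step_arm(motion=[[0,0,0,0,0,0],[0,0,0,0,0,0],[0,0,0,0,0,0],[0,0,0,0,0,0],[0,0,0,0,0,0]])

```text
t: 30.67
tcp_pos: [0.5258, 0.2159, 0.028]
orientation: [-0.113, 0.994, 0.0, 0.001]
wrist_force: [0.0, -0.1, 0.9]
width: 0.0447
grasp_force: 0.0
```

Call:
step_arm(motion=[[0,0,0,0,0,0],[0,0,0,0,0,0],[0,0,0,0,0,0],[0,0,0,0,0,0]])

```text
t: 31.0
tcp_pos: [0.5249, 0.2156, 0.0269]
orientation: [-0.113, 0.994, -0.0, 0.0]
wrist_force: [-0.0, -0.0, 0.4]
width: 0.0454
grasp_force: 0.0
```

Call:
step_arm(motion=[[0,0,0,0,0,0],[0,0,0,0,0,0],[0,0,0,0,0,0],[0,0,0,0,0,0],[0,0,0,0,0,0]], claw=0.008, newtons=30)

```text
t: 31.42
tcp_pos: [0.5248, 0.2156, 0.0268]
orientation: [-0.113, 0.994, -0.0, -0.0]
wrist_force: [-0.9, -0.1, 1.7]
width: 0.017
grasp_force: 29.2
```

Call:
step_arm(motion=[[0,0,-0.006,0,0,0],[0,0,-0.018,0,0,0],[0,0,-0.026,0,0,0],[0,0,-0.024,0,0,0],[0,0,-0.012,0,0,0]])

```text
t: 31.83
tcp_pos: [0.5261, 0.216, 0.1157]
orientation: [-0.113, 0.994, 0.0, 0.002]
wrist_force: [0.9, 0.2, -0.2]
width: 0.0173
grasp_force: 29.3
```

Call:
step_arm(motion=[[0.0063,-0.0178,0,0,0,0],[0.0126,-0.0355,0,0,0,0],[0.0126,-0.0355,0,0,0,0],[0.0126,-0.0355,0,0,0,0],[0.0126,-0.0355,0,0,0,0]])

```text
t: 32.25
tcp_pos: [0.5049, 0.0459, 0.1132]
orientation: [-0.113, 0.994, -0.0, 0.0]
wrist_force: [0.8, -0.0, -1.5]
width: 0.0173
grasp_force: 29.4
```

Call:
step_arm(motion=[[0.0126,-0.0355,0,0,0,0],[0.0126,-0.0355,0,0,0,0],[0.0126,-0.0355,0,0,0,0],[0.0126,-0.0355,0,0,0,0],[0.0126,-0.0355,0,0,0,0]])

```text
t: 32.67
tcp_pos: [0.4832, -0.1417, 0.1133]
orientation: [-0.113, 0.994, -0.0, 0.0]
wrist_force: [0.1, -0.1, -0.9]
width: 0.0174
grasp_force: 29.4
```

Call:
step_arm(motion=[[0.0126,-0.0355,0,0,0,0],[0.0126,-0.0355,0,0,0,0],[0.0126,-0.0355,0,0,0,0],[0.0063,-0.0178,0,0,0,0],[0,0,0,0,0,0]])

```text
t: 33.08
tcp_pos: [0.4689, -0.2759, 0.1135]
orientation: [-0.111, 0.994, -0.002, 0.001]
wrist_force: [0.5, -0.2, 0.1]
width: 0.0174
grasp_force: 29.4
```

Call:
step_arm(motion=[[0,0,0,0,0,0],[0,0,0,0,0,0],[0,0,0,0,0,0],[0,0,0,0,0,0],[0,0,0,0,0,0]])

```text
t: 33.5
tcp_pos: [0.4686, -0.2697, 0.1129]
orientation: [-0.113, 0.994, 0.0, -0.0]
wrist_force: [-0.0, 0.2, -0.9]
width: 0.0171
grasp_force: 29.4
```

Call:
step_arm(motion=[[0,0,0,0,0,0],[0,0,0,0,0,0],[0,0,0,0,0,0],[0,0,0,0,0,0],[0,0,0,0,0,0]])

```text
t: 33.92
tcp_pos: [0.4686, -0.2709, 0.1128]
orientation: [-0.113, 0.994, -0.0, -0.0]
wrist_force: [0.4, 0.1, -0.6]
width: 0.0169
grasp_force: 29.4
```

```bash
python3 -c "
from h import *
rows([.4683,-.2707,.0303],102.94)"
```

```text
yaw 102.94 tcp [ 0.4686 -0.2709  0.1128] tool shift [0.0002 0.0003 0.0825] rows 3.0 rz -0.0
```

Call:
step_arm(motion=[[0.0002,0.0003,0.01,0,0,0],[0,0,0.024,0,0,0],[0,0,0.024,0,0,0],[0,0,0.014,0,0,0],[0,0,0.006,0,0,0]])

```text
t: 34.33
tcp_pos: [0.4666, -0.2696, 0.0321]
orientation: [-0.113, 0.994, 0.001, -0.002]
wrist_force: [0.3, -0.2, -0.7]
width: 0.0173
grasp_force: 29.4
```

Call:
step_arm(motion=[[0,0,0.001,0,0,0],[0,0,0,0,0,0],[0,0,0,0,0,0],[0,0,0,0,0,0],[0,0,0,0,0,0]])

```text
t: 34.75
tcp_pos: [0.4689, -0.2712, 0.0347]
orientation: [-0.113, 0.994, -0.001, 0.001]
wrist_force: [0.8, -1.0, -1.3]
width: 0.0176
grasp_force: 29.4
```

Call:
step_arm(motion=[[0,0,0,0,0,0],[0,0,0,0,0,0],[0,0,0,0,0,0],[0,0,0,0,0,0],[0,0,0,0,0,0]])

```text
t: 35.17
tcp_pos: [0.4683, -0.2707, 0.0339]
orientation: [-0.113, 0.994, -0.0, -0.0]
wrist_force: [0.0, -0.5, -1.4]
width: 0.0175
grasp_force: 29.4
```

```bash
python3 -c "
from h import *
rows([.4683,-.2707,.0308],102.94)"
```

```text
yaw 102.93 tcp [ 0.4683 -0.2707  0.0339] tool shift [-0.     -0.      0.0031] rows 1.0 rz -0.0001
```

Exactly on target. I'll probe down now.

Call:
step_arm(motion=[[0,0,0.0015,0,0,0],[0,0,0.001,0,0,0],[0,0,0,0,0,0],[0,0,0,0,0,0]])

```text
t: 35.5
tcp_pos: [0.4681, -0.2706, 0.0311]
orientation: [-0.113, 0.994, 0.0, -0.0]
wrist_force: [-0.3, 0.5, 0.0]
width: 0.0172
grasp_force: 29.4
```

Call:
step_arm(motion=[[0,0,0.0008,0,0,0],[0,0,0,0,0,0],[0,0,0,0,0,0]])

```text
t: 35.75
tcp_pos: [0.4683, -0.2707, 0.0308]
orientation: [-0.113, 0.994, -0.0, 0.0]
wrist_force: [-0.4, 0.2, 2.9]
width: 0.0172
grasp_force: 29.7
```

Call:
step_arm(motion=[[0,0,0.0005,0,0,0],[0,0,0,0,0,0],[0,0,0,0,0,0]])

```text
t: 36.0
tcp_pos: [0.4684, -0.2708, 0.0307]
orientation: [-0.113, 0.994, -0.0, 0.0]
wrist_force: [-2.1, 0.8, 9.2]
width: 0.0172
grasp_force: 30.4
```

Call:
step_arm(motion=[[0,0,-0.0007,0,0,0],[0,0,0,0,0,0],[0,0,0,0,0,0]])

```text
t: 36.25
tcp_pos: [0.4684, -0.2708, 0.0308]
orientation: [-0.113, 0.994, -0.0, 0.0]
wrist_force: [-0.1, 0.3, 1.9]
width: 0.0175
grasp_force: 29.6
```

Call:
step_arm(motion=[[0,0,0,0,0,0],[0,0,0,0,0,0],[0,0,0,0,0,0],[0,0,0,0,0,0]], claw=0.05)

```text
t: 36.58
tcp_pos: [0.4682, -0.2707, 0.0306]
orientation: [-0.113, 0.994, 0.0, -0.0]
wrist_force: [0.3, -0.6, -0.2]
width: 0.0498
grasp_force: 0.0
```

Call:
step_arm(motion=[[0,0,-0.006,0,0,0],[0,0,-0.02,0,0,0],[0,0,-0.026,0,0,0],[0,0,-0.022,0,0,0],[0,0,-0.01,0,0,0]])

```text
t: 37.0
tcp_pos: [0.4696, -0.2716, 0.1177]
orientation: [-0.113, 0.994, -0.001, 0.001]
wrist_force: [-0.2, 0.1, -0.2]
width: 0.0497
grasp_force: 0.0
```

Call:
step_arm(motion=[[-0.008,0.0159,0,0,0,0],[-0.0159,0.0319,0,0,0,0],[-0.0159,0.0319,0,0,0,0],[-0.0159,0.0319,0,0,0,0],[-0.0159,0.0319,0,0,0,0]])

```text
t: 37.42
tcp_pos: [0.5058, -0.1134, 0.1146]
orientation: [-0.112, 0.994, 0.0, -0.0]
wrist_force: [0.5, -0.4, -0.5]
width: 0.0495
grasp_force: 0.0
```

Call:
step_arm(motion=[[-0.0159,0.0319,0,0,0,0],[-0.0159,0.0319,0,0,0,0],[-0.0159,0.0319,0,0,0,0],[-0.0159,0.0319,0,0,0,0],[-0.0159,0.0319,0,0,0,0]])

```text
t: 37.83
tcp_pos: [0.5475, 0.0602, 0.1145]
orientation: [-0.113, 0.994, -0.0, -0.0]
wrist_force: [0.3, -0.1, -0.1]
width: 0.0501
grasp_force: 0.0
```

Call:
step_arm(motion=[[-0.0159,0.0319,0,0,0,0],[-0.0159,0.0319,0,0,0,0],[-0.0159,0.0319,0,0,0,0],[-0.0159,0.0319,0,0,0,0],[-0.008,0.0159,0,0,0,0]])

```text
t: 38.25
tcp_pos: [0.586, 0.2183, 0.1146]
orientation: [-0.114, 0.994, 0.001, 0.001]
wrist_force: [1.2, -0.5, -0.6]
width: 0.05
grasp_force: 0.0
```

Call:
step_arm(motion=[[0,0,0,0,0,0],[0,0,0,0,0,0],[0,0,0,0,0,0],[0,0,0,0,0,0],[0,0,0,0,0,0]])

```text
t: 38.67
tcp_pos: [0.585, 0.2129, 0.1146]
orientation: [-0.112, 0.994, -0.0, -0.0]
wrist_force: [0.4, -0.2, -0.1]
width: 0.0499
grasp_force: 0.0
```

Call:
step_arm(motion=[[0,0,0,0,0,0],[0,0,0,0,0,0],[0,0,0,0,0,0],[0,0,0,0,0,0],[0,0,0,0,0,0]])

```text
t: 39.08
tcp_pos: [0.5854, 0.2142, 0.1147]
orientation: [-0.113, 0.994, -0.0, 0.0]
wrist_force: [0.1, -0.2, 0.1]
width: 0.0496
grasp_force: 0.0
```

```bash
python3 -c "
from h import *
rows([.5854,.2138,.0208],102.94)"
```

```text
yaw 102.92 tcp [0.5854 0.2142 0.1147] tool shift [ 0.0001 -0.0003  0.0939] rows 3.0 rz -0.0003
```

Call:
step_arm(motion=[[0,-0.0003,0.012,0,0,0],[0,0,0.028,0,0,0],[0,0,0.029,0,0,0],[0,0,0.018,0,0,0],[0,0,0.0065,0,0,0]])

```text
t: 39.5
tcp_pos: [0.5827, 0.2134, 0.0173]
orientation: [-0.113, 0.994, -0.0, -0.003]
wrist_force: [-0.6, -0.1, 0.7]
width: 0.05
grasp_force: 0.0
```

Call:
step_arm(motion=[[0,0,0,0,0,0],[0,0,0,0,0,0],[0,0,0,0,0,0],[0,0,0,0,0,0],[0,0,0,0,0,0]])

```text
t: 39.92
tcp_pos: [0.5864, 0.2143, 0.0225]
orientation: [-0.113, 0.994, 0.0, 0.001]
wrist_force: [-0.2, 0.0, 0.2]
width: 0.05
grasp_force: 0.0
```

Call:
step_arm(motion=[[0,0,0,0,0,0],[0,0,0,0,0,0],[0,0,0,0,0,0],[0,0,0,0,0,0],[0,0,0,0,0,0]])

```text
t: 40.33
tcp_pos: [0.5854, 0.214, 0.0212]
orientation: [-0.113, 0.994, -0.0, -0.0]
wrist_force: [0.1, 0.2, -0.2]
width: 0.0503
grasp_force: 0.0
```

Call:
step_arm(motion=[[0,0,0,0,0,0],[0,0,0,0,0,0],[0,0,0,0,0,0],[0,0,0,0,0,0],[0,0,0,0,0,0]], claw=0.015, newtons=30)

```text
t: 40.75
tcp_pos: [0.5855, 0.214, 0.0213]
orientation: [-0.113, 0.994, -0.0, 0.0]
wrist_force: [-0.6, 0.3, 1.9]
width: 0.0238
grasp_force: 29.6
```

Call:
step_arm(motion=[[0,0,-0.006,0,0,0],[0,0,-0.02,0,0,0],[0,0,-0.028,0,0,0],[0,0,-0.024,0,0,0],[0,0,-0.012,0,0,0]])

```text
t: 41.17
tcp_pos: [0.587, 0.2145, 0.1144]
orientation: [-0.113, 0.994, 0.0, 0.002]
wrist_force: [-0.8, -0.7, 0.9]
width: 0.0242
grasp_force: 29.5
```

Call:
step_arm(motion=[[0.0065,-0.0172,0,0,0,0],[0.013,-0.0343,0,0,0,0],[0.013,-0.0343,0,0,0,0],[0.013,-0.0343,0,0,0,0],[0.013,-0.0343,0,0,0,0]])

```text
t: 41.58
tcp_pos: [0.5622, 0.0492, 0.111]
orientation: [-0.113, 0.994, -0.0, -0.0]
wrist_force: [1.2, 0.9, -0.3]
width: 0.024
grasp_force: 29.5
```

Call:
step_arm(motion=[[0.013,-0.0343,0,0,0,0],[0.013,-0.0343,0,0,0,0],[0.013,-0.0343,0,0,0,0],[0.013,-0.0343,0,0,0,0],[0.013,-0.0343,0,0,0,0]])

```text
t: 42.0
tcp_pos: [0.5372, -0.1328, 0.1111]
orientation: [-0.113, 0.994, 0.0, -0.0]
wrist_force: [0.9, -0.2, 0.5]
width: 0.0238
grasp_force: 29.5
```

Call:
step_arm(motion=[[0.013,-0.0343,0,0,0,0],[0.013,-0.0343,0,0,0,0],[0.013,-0.0343,0,0,0,0],[0.0065,-0.0172,0,0,0,0],[0,0,0,0,0,0]])

```text
t: 42.42
tcp_pos: [0.5204, -0.263, 0.1112]
orientation: [-0.111, 0.994, -0.001, 0.0]
wrist_force: [-0.1, -0.1, -0.1]
width: 0.0242
grasp_force: 29.5
```

Call:
step_arm(motion=[[0,0,0,0,0,0],[0,0,0,0,0,0],[0,0,0,0,0,0],[0,0,0,0,0,0],[0,0,0,0,0,0]])

```text
t: 42.83
tcp_pos: [0.5207, -0.2572, 0.1112]
orientation: [-0.113, 0.994, 0.0, -0.0]
wrist_force: [0.6, -0.2, -0.2]
width: 0.0239
grasp_force: 29.6
```

Call:
step_arm(motion=[[0,0,0,0,0,0],[0,0,0,0,0,0],[0,0,0,0,0,0],[0,0,0,0,0,0],[0,0,0,0,0,0]])

```text
t: 43.25
tcp_pos: [0.5206, -0.2585, 0.1112]
orientation: [-0.113, 0.994, -0.0, 0.0]
wrist_force: [-0.1, 0.0, 0.4]
width: 0.0239
grasp_force: 29.6
```

```bash
python3 -c "
from h import *
rows([.5208,-.2588,.0248],102.94)"
```

```text
yaw 102.94 tcp [ 0.5206 -0.2585  0.1112] tool shift [-0.0001 -0.0004  0.0864] rows 3.0 rz -0.0001
```

Call:
step_arm(motion=[[-0.0001,-0.0003,0.012,0,0,0],[0,0,0.025,0,0,0],[0,0,0.026,0,0,0],[0,0,0.014,0,0,0],[0,0,0.006,0,0,0]])

```text
t: 43.67
tcp_pos: [0.5192, -0.2579, 0.026]
orientation: [-0.113, 0.994, 0.001, -0.002]
wrist_force: [-0.4, -0.5, -0.0]
width: 0.0245
grasp_force: 29.5
```

Call:
step_arm(motion=[[0,0,0,0,0,0],[0,0,0,0,0,0],[0,0,0,0,0,0],[0,0,0,0,0,0],[0,0,0,0,0,0]])

```text
t: 44.08
tcp_pos: [0.5215, -0.2592, 0.0293]
orientation: [-0.113, 0.994, -0.001, 0.001]
wrist_force: [-0.6, 0.2, -0.4]
width: 0.0235
grasp_force: 29.6
```

Call:
step_arm(motion=[[0,0,0,0,0,0],[0,0,0,0,0,0],[0,0,0,0,0,0],[0,0,0,0,0,0],[0,0,0,0,0,0]])

```text
t: 44.5
tcp_pos: [0.5207, -0.2587, 0.0282]
orientation: [-0.113, 0.994, -0.0, -0.0]
wrist_force: [0.2, 0.8, 0.1]
width: 0.0241
grasp_force: 29.6
```

```bash
python3 -c "
from h import *
rows([.5208,-.2588,.0253],102.94)"
```

```text
yaw 102.94 tcp [ 0.5207 -0.2587  0.0282] tool shift [-0.0001 -0.0001  0.0029] rows 1.0 rz 0.0
```

Call:
step_arm(motion=[[0,0,0.0012,0,0,0],[0,0,0.001,0,0,0],[0,0,0,0,0,0],[0,0,0,0,0,0]])

```text
t: 44.83
tcp_pos: [0.5206, -0.2587, 0.0258]
orientation: [-0.113, 0.994, 0.0, -0.0]
wrist_force: [0.8, -0.4, -0.3]
width: 0.0238
grasp_force: 29.6
```

Call:
step_arm(motion=[[0,0,0.0007,0,0,0],[0,0,0,0,0,0],[0,0,0,0,0,0]])

```text
t: 45.08
tcp_pos: [0.5207, -0.2588, 0.0253]
orientation: [-0.113, 0.994, -0.0, -0.0]
wrist_force: [0.1, 0.1, 0.1]
width: 0.024
grasp_force: 29.6
```

Call:
step_arm(motion=[[0,0,0.0005,0,0,0],[0,0,0,0,0,0],[0,0,0,0,0,0]])

```text
t: 45.33
tcp_pos: [0.5208, -0.2588, 0.0253]
orientation: [-0.113, 0.994, -0.0, 0.0]
wrist_force: [-2.4, 1.3, 4.5]
width: 0.0243
grasp_force: 30.0
```

Contact. I'll release, rise to the first survey pose and compare with the starting pictures.

Call:
step_arm(motion=[[0,0,-0.0003,0,0,0],[0,0,0,0,0,0],[0,0,0,0,0,0],[0,0,0,0,0,0],[0,0,0,0,0,0]], claw=0.05)

```text
t: 45.75
tcp_pos: [0.5207, -0.2587, 0.025]
orientation: [-0.113, 0.994, 0.0, -0.0]
wrist_force: [0.0, 0.1, -0.6]
width: 0.05
grasp_force: 0.0
```

Call:
step_arm(motion=[[0,0,-0.008,0,0,0],[0,0,-0.025,0,0,0],[0,0,-0.036,0,0,0],[0,0,-0.036,0,0,0],[0,0,-0.036,0,0,0]])

```text
t: 46.17
tcp_pos: [0.5203, -0.2584, 0.1679]
orientation: [-0.113, 0.994, 0.0, -0.0]
wrist_force: [0.7, -0.7, -0.8]
width: 0.0498
grasp_force: 0.0
```

Call:
step_arm(motion=[[0.0295,0.0078,-0.024,0,0,0.0152],[0,0,-0.0095,0,0,0],[0,0,0,0,0,0],[0,0,0,0,0,0],[0,0,0,0,0,0]], claw=0.085)

```text
t: 46.58
tcp_pos: [0.4901, -0.2574, 0.1986]
orientation: [-0.105, 0.994, 0.0, -0.0]
wrist_force: [-0.6, -0.7, 1.1]
width: 0.0846
grasp_force: 0.0
```

Call:
step_arm(motion=[[0,0,0,0,0,0],[0,0,0,0,0,0],[0,0,0,0,0,0],[0,0,0,0,0,0],[0,0,0,0,0,0]])

```text
t: 47.0
tcp_pos: [0.4902, -0.2576, 0.1991]
orientation: [-0.105, 0.994, 0.0, -0.0]
wrist_force: [-0.8, 0.2, -0.5]
width: 0.0848
grasp_force: 0.0
```

Call:
step_arm(motion=[[0,0,0,0,0,0],[0,0,0,0,0,0],[0,0,0,0,0,0],[0,0,0,0,0,0],[0,0,0,0,0,0]])

```text
t: 47.42
tcp_pos: [0.4902, -0.2578, 0.1997]
orientation: [-0.105, 0.994, -0.0, -0.0]
wrist_force: [1.1, 1.0, 0.2]
width: 0.0851
grasp_force: 0.0
```

Run:
```python
from h import *
rows([.4903,-.2578,.1998],102.07); im=arm.read_camera("wrist")[...,::-1].copy(); cv2.imwrite("pics/w13.png",im); s=arm.read_camera("scene")[...,::-1].copy(); cv2.imwrite("pics/s13.png",s)
w=cv2.imread("pics/w1.png"); s0=cv2.imread("pics/scene0.png")
c=lambda a:cv2.resize(a[145:285,270:362],None,fx=3,fy=3,interpolation=cv2.INTER_CUBIC)
d=lambda a:cv2.resize(a[330:430,290:380],(249,277),interpolation=cv2.INTER_CUBIC)
cv2.imwrite("pics/cmp.png",np.hstack([c(w),c(im),np.pad(np.vstack([d(s0)[:210],d(s)[:210]]),((0,0),(0,0),(0,0)))]))
# local image shift before -> after: vial cap, cell top, plate screws (template search of small patches)
def sh(a,b,box):
    x0,y0,x1,y1=box; g=lambda i:cv2.cvtColor(i,cv2.COLOR_BGR2GRAY)
    r=cv2.matchTemplate(g(b)[y0-6:y1+6,x0-6:x1+6],g(a)[y0:y1,x0:x1],cv2.TM_CCOEFF_NORMED); _,m,_,(px,py)=cv2.minMaxLoc(r); sx=sy=0
    if 0<px<12 and 0<py<12: q=lambda l,c,h:.5*(l-h)/(l-2*c+h); sx=q(r[py,px-1],m,r[py,px+1]); sy=q(r[py-1,px],m,r[py+1,px])
    return round(px-6+sx,2),round(py-6+sy,2),round(m,3)
for n,b in dict(vialcap=(299,248,328,280),cell=(298,172,326,216),scr1=(282,156,296,170),scr2=(330,156,346,170),scr3=(284,257,298,274),scr4=(331,257,346,274),postL=(287,208,300,240)).items(): print("wrist",n,sh(w,im,b))
for n,b in dict(vial=(333,346,360,385),cell=(314,374,334,408),plate=(296,385,318,425),plate2=(355,355,372,385)).items(): print("scene",n,sh(s0,s,b))
```

```text
yaw 102.07 tcp [ 0.4902 -0.2578  0.1997] tool shift [-0.0001 -0.     -0.0001] rows 1.0 rz -0.0
wrist vialcap (np.float32(-3.29), np.float32(0.42), 0.992)
wrist cell (np.float32(-3.2), np.float32(0.12), 0.95)
wrist scr1 (np.float32(-2.95), np.float32(0.18), 0.994)
wrist scr2 (np.float32(-2.89), np.float32(0.18), 0.993)
wrist scr3 (np.float32(-2.89), np.float32(0.02), 0.981)
wrist scr4 (np.float32(-2.79), np.float32(0.25), 0.996)
wrist postL (np.float32(-3.05), np.float32(0.25), 0.967)
scene vial (np.float32(-0.14), np.float32(-0.07), 0.957)
scene cell (np.float32(-0.0), np.float32(0.0), 0.971)
scene plate (np.float32(-0.03), np.float32(-0.0), 0.998)
scene plate2 (np.float32(-0.13), np.float32(0.1), 0.962)
```

View pics/cmp.png

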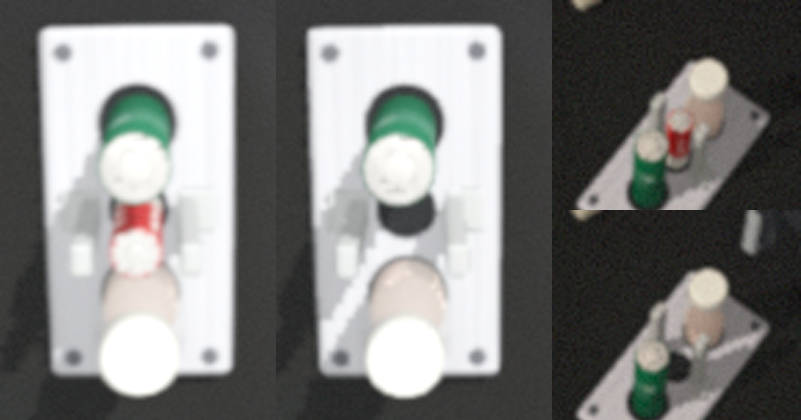

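Both objects are back upright within about 0.3 mm of where they stood (0.1 to 0.4 px relative to the plate). The battery was upright in the nest when checked, and the robot is touching nothing. Handing in.

```bash
python3 -c "
from rig import arm
print(arm.close_job())"
```

```text
the job is handed in; nothing more can be done
None
```

The job is handed in at about 47 s: the battery stands in the tester's nest, and the vial and cell are back upright on the cradle within about 0.3 mm of where they stood; no verdict came back.

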